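Snap ring on the mixer's drive column

ROBOT

A 6-joint arm with a two-finger parallel gripper is mounted at the origin on the work surface. World frame = base frame: x ahead of the robot, y to its left, z up, the work surface at z = 0. Lengths are in m, angles in rad, forces in N, time in s.
With the tool pointing down it reaches from about 0.3 to 0.825 m from the base axis. Payload 5.4 kg.
Tool frame: the origin (TCP) lies on the centre line of the jaws, within the pads' length; the fingertips stand 25 mm ahead of it and the grasp point (between the pads) lies 6 mm ahead of it; z points along the fingers, y is the line along which they close (so a half turn about z gives the same grasp; the last joint's range is limited). The gripper opens to 92 mm and grips with 3 to 60 N. Pads are 20 mm wide; open, the fingers measure 128 mm over their backs; the gripper's body (75 mm by 189 mm) begins 69 mm behind the grasp point.
Start: joints at [1.011, 0.158, 1.597, -0, 1.386, -0.21], TCP at [0.197, 0.54, 0.24] pointing down, gripper open.
Joint ranges: [-2.91, 2.91], [-0.94, 2.29], [0.18, 2.7], [-1.29, 4.43], [0.17, 2.64], [-3, 3]. Speed limits (rad/s): [2.57, 2.57, 3.14, 3.14, 3.14, 3.14].

INTERFACE

Orientations are given as a 3x3 rotation matrix whose columns are the frame's x, y, z axes.
In Python, from rig import bot gives the robot as it stands.
- The arm moves only by the tool drive_tool, never from a script. Its argument "rows" is a list of rows, each a list of 7 numbers: the shift along the tool's x, y, z in mm, then the turn, a rotation vector about the tool's x, y, z in degrees, then the opening, from 0 (shut) to 1 (fully open). A call has 1 to 20 rows; each row is the pose to reach, as a shift and turn from the pose commanded when the call began, along the tool's axes at that moment; what a row does not reach only later rows make up. A row lasts 1/12 s, in which the tool goes at most 41.7 mm and 7.16 degrees, less where a joint would pass 70% of its speed; a pose out of reach is approached as far as the arm can. A call with a gripper value outside its range is refused whole. The fingers move at their own pace and stop on an object; "newtons" is the grip in N (left out, the last holds). Time passes only in rows, so rows that repeat a pose let the fingers close. It gives the time, the measured TCP pose, the force, the opening and the grip force at its end, in the units of the state.
- bot.read_state(): the state, without advancing time (a new reading comes with each control period).
- bot.get_image(name): name is "side" or "top"; returns (picture, depth): 420x560x3 uint8, red, green, blue; 420x560 float32, m along the optical axis (not along the pixel's ray), 0 where there is no reading.
- bot.camera_info(name): a dict with "fx", "fy", "cx", "cy" (pixels), "k1" (the pictures are not rectified: a ray, as slopes to the right and down, at radius r is drawn at 1 + k1 r^2 times it, then the intrinsics apply), "R" (3x3) and "t" (3): a world point X has camera coordinates R X + t. Camera axes: x right, y down, z forward; pixel columns grow to the right and rows downward; lengths in m; the calibration is good to about 2 mm. A picture is of the moment at which its call begins. camera_info takes no time and is no camera call.
- bot.close_job(): hands the job in; it is judged then, once.
The state is a dict: "time": time; "joint_pos": joint angles; "joint_velocities": joint speeds; "effort": joint torques, N m; "tool_pos": TCP position; "tcp_rot": TCP orientation; "wrist_force": force on the tool from outside, world axes, zero at the start; "wrist_torque": the same for the moment, N m; "finger_gap": opening from 0.0 (shut) to 1.0 (fully open); "gripper_force": force on a finger pad.
Only numpy, scipy, OpenCV 4.12 (cv2) and the standard library are available. Lean on these libraries where they do the work, as an engineer would, in place of code of your own. Each camera call takes 0.05 s, during which the arm holds its last target. There are 200 camera calls.

TASK

Fix the mixer's drive coupling: take the snap-ring pliers from their stand, put their two tips in the eyes of the snap ring lying on the cutting board, squeeze the handles to spread the ring and lower it over the steel drive column, pressing the sprung coupling disc gently down until it stops, then let the ring close into the column's groove so that it holds the disc down. Pull the tips out, stand the pliers back upright in their stand as they were and let go; never press hard on the disc or the board, and leave the other kitchen things where they are.

Things in the scene. Friction and masses are not known exactly. Their poses are not given: they have to be found in the camera images.
- pliers_grip (a point): Snap-ring pliers standing upright, 126 mm tall, 0.15 kg. This point lies midway between the two rubber grip barrels, 117 mm above the tip ends; z up, y from barrel to barrel. Barrels: 18 mm diameter, 30 mm long along x, 64 mm over both at rest, nothing wider below them within 40 mm.
- pliers: The pliers' pivot block (44 x 18 x 14 mm, centred 57 mm below the grip point); origin level with the tip ends. Squeezing the barrels spreads the tips equally. Spring: 8 N per barrel at first, 12 N at the stop (39 mm over both barrels, each tip 12 mm out and leaning 0.21 rad); a spread ring adds 5 N. A finger opening of 61 mm holds them by their own spring, tips fitting the closed ring.
- pliers_tips (a point): Midway between the tips, 5 mm above their ends, level with the flat shoulders (12 mm diameter) that press on the ring; axes as pliers_grip. Each tip is a pin of 5 mm diameter, 5 mm long below its shoulder, the last 2 mm conical; pins 22 mm apart along y at rest, 25 mm with the barrels squeezed to 61 mm.
- stand_top (a point): Fixed wooden stand of the pliers, 69 x 86 x 61 mm high; this point is the middle of its pocket, level with its top. Pocket 25 mm along x, 54 mm along y, open down to the counter. The pliers' pivot block rests on the top either side of the pocket, grip point 64 mm above this point, axes of both agreeing.
- ring_mid (a point): Steel snap ring, 6 mm thick, lying flat on the board, 32 g, loose. Pins less than about 2 mm off their eyes drop in; farther off they jam on the rims, high. This point is the centre of its bore, half-way up; z up, x towards the gap between its two eyes. Outer diameter 52 mm, closed bore 36 mm. A rigid back arc and two sprung arms ending in eyes.
- ring_eyes (a point): Midway between the eyes of the closed ring, half-way up, 27 mm in front (+x) of ring_mid. The eye holes, vertical, 8.4 mm diameter (15 mm outside), lie 12.5 mm either side along y. As the ring spreads, the eyes move straight apart along y.
- ring: The snap ring; origin at the centre of its underside, axes as ring_mid.
- half_l (a joint): Opening angle (rad) of the ring's left (+y) arm: 0 closed, 0.34 at most; sprung shut. About 0.19 with the pliers at their stop: the ring then clears the column by some 1 to 2 mm all round when centred.
- half_r (a joint): The same for the ring's right (-y) arm.
- board: Wooden cutting board, 200 x 200 x 18 mm, fixed; origin under its centre. The ring lies on it.
- column (a point): On the axis of the mixer's upright steel drive column, at the groove's upper edge; z up. Above it: a land 40 mm in diameter, 10 mm high, then a cone to 29 mm, its top 17 mm above this point. Below it: the groove, 34 mm in diameter, open for 10 mm above the disc when that is fully down. The ring may face any way.
- mixer: White dough-mixer base, fixed, 200 x 220 x 60 mm, bowl taken off; origin under its middle, on the column's axis. Carries the column and the coupling disc.
- coupling (a joint): How far (m) the grey coupling disc (100 mm diameter, round the column) is pressed down: 0 at rest (top 2 mm below column), 0.008 at its hard stop (top 10 mm below it). Its spring pushes back with 3 N at first, 6 N at the stop. The ring fits under the land only with the disc at least 4 mm down.
- bowl: Glass bowl, 150 mm wide, bystander.
- jar: Amber glass jar, 56 mm wide, 85 mm tall, bystander.
- spatula: Spatula, bystander.
- rolling_pin: Wooden rolling pin, 280 mm barrel, bystander.

How it is judged:
By the outcome, as a careful person would: the job done as asked, in the order asked, and still so for the second after the job is handed in, with the robot touching nothing.
It also fails if it takes over 72 s, if anything falls off the work surface, if the arm or the gripper's body presses on something with over 40 N, if the wrist force passes 120 N, or if a joint passes its speed limit or range.

## Working session

There is one attempt and no reset: what is moved stays moved. The work goes in short steps, Python scripts to look and compute and a tool call to move; the robot and the scene stay as the last step left them, time stands still between calls to the robot, and variables do not carry over. Pictures are saved under pics/ and viewed, at most 10 in all, crops included, and the job is handed in when it is done.

Besides the shell and the picture viewer there is one more tool, called after "Emit:" as name(argument=value, ...), one argument or row to a line, values as JSON. drive_tool: Moves the arm, as the interface text tells. Its arguments: {"type":"object","properties":{"rows":{"type":"array","items":{"type":"array","items":{"type":"number"}}},"newtons":{"type":"number"}},"required":["rows"]}

```bash
mkdir -p pics; ls
python3 - <<'E'
from rig import bot
import cv2,numpy as np
s=bot.read_state();print(s['time'],s['tool_pos'],np.round(s['tcp_rot'],3),s['finger_gap'],s['wrist_force'])
for n in('top','side'):
    im,d=bot.get_image(n);np.savez(''+n+'.npz',im=im,d=d)
    cv2.imwrite(f'pics/{n}0.png',im[:,:,::-1]);print(n,bot.camera_info(n))
E
```

```text
pics
0.0 [0.19675427 0.53967731 0.23863129] [[-0.939  0.343 -0.001]
 [ 0.343  0.939 -0.002]
 [ 0.    -0.002 -1.   ]] 1.000451420151065 [ 0.54109815  0.50153465 -1.0692589 ]
top {'fx': 480.5479819312197, 'fy': 480.5479819312197, 'cx': 282.82987613989064, 'cy': 216.47862158993274, 'k1': 0.0073469572453071326, 'R': array([[ 0.01193061, -0.99991198,  0.00580469],
       [-0.98878645, -0.01266167, -0.14879866],
       [ 0.14885906, -0.00396434, -0.98885048]]), 't': array([0.06319239, 0.59085297, 1.36993765])}
side {'fx': 505.6409495711328, 'fy': 505.6409495711328, 'cx': 276.3901757432945, 'cy': 215.36242689630484, 'k1': -0.1650187136134905, 'R': array([[ 0.80134086, -0.59784477,  0.02084347],
       [-0.34240518, -0.48696772, -0.80350553],
       [ 0.49052168,  0.6367449 , -0.59493228]]), 't': array([-0.41029848,  0.32877236,  0.77185204])}
```

View pics/top0.png

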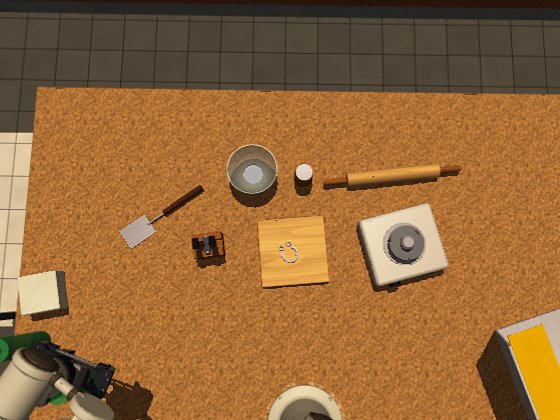

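View pics/side0.png

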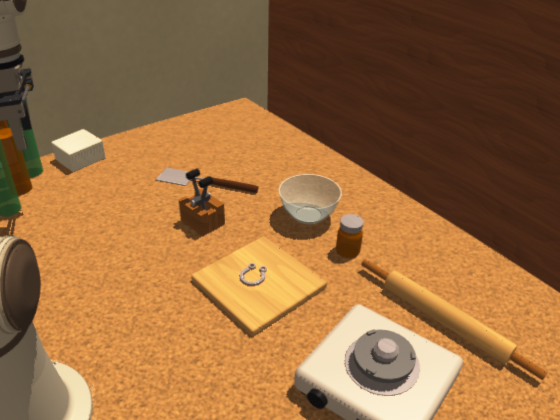

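The top view shows the pliers stand at (208,245), the ring at (289,252) with its eyes at about (283,246) and (291,243), and the column at (407,243). The side view shows the stand at (202,205), the ring at (253,275) and the column at (386,350). I'll enlarge these next.

Run:
```python
import cv2,numpy as np
T=np.load('top.npz')['im'];S=np.load('side.npz')['im']
def c(im,u,v,h,n):
    k=im[v-h:v+h,u-h:u+h];k=cv2.resize(k,(n,n),interpolation=cv2.INTER_CUBIC)
    return k
a=np.vstack([np.hstack([c(T,208,245,20,260),c(T,289,250,16,260),c(T,407,243,24,260)]),np.hstack([c(S,202,200,32,260),c(S,254,274,20,260),c(S,386,352,34,260)])])
cv2.imwrite('pics/crops.png',a[:,:,::-1])
```

```text
(no output)
```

View pics/crops.png

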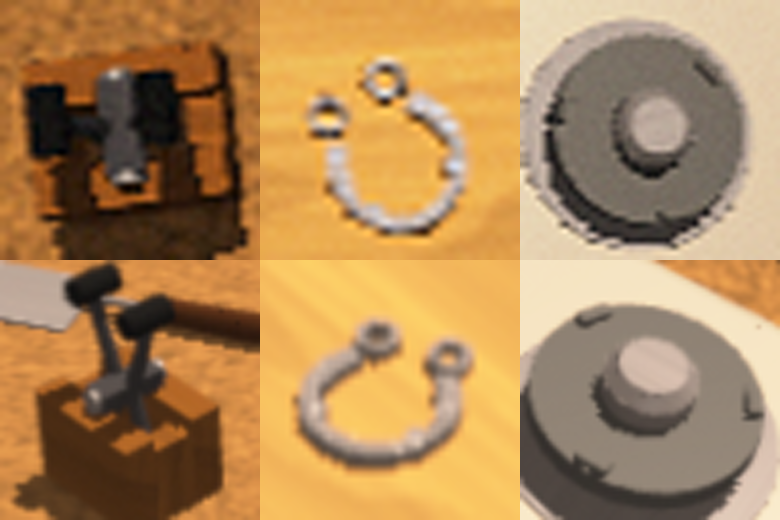

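The crops show the ring eyes at top (281.5,248.3) and (288.5,243.7), and at side (252,265.5) and (263.1,269.1). I'll build point clouds with a model fit.

```bash
cat > h.py <<'E'
import numpy as np,cv2
from rig import bot
from scipy.optimize import minimize,least_squares
def cam(n):
    c=bot.camera_info(n);K=np.array([[c['fx'],0,c['cx']],[0,c['fy'],c['cy']],[0,0,1]]);return K,np.array([c['k1'],0,0,0,0.]),np.array(c['R']),np.array(c['t'])
C={n:cam(n) for n in('top','side')}
def proj(n,X):
    K,D,R,t=C[n];p,_=cv2.projectPoints(np.asarray(X,float).reshape(-1,1,3),cv2.Rodrigues(R)[0],t,K,D);return p[:,0]
def rays(n,uv):
    K,D,R,t=C[n];p=cv2.undistortPoints(np.asarray(uv,float).reshape(-1,1,2),K,D)[:,0]
    return np.c_[p,np.ones(len(p))]
def plane(n,uv,z):
    K,D,R,t=C[n];d=rays(n,uv)@R;o=-R.T@t;return o+d*((z-o[2])/d[:,2])[:,None]
def cloud(n,d):
    K,D,R,t=C[n];v,u=np.mgrid[:420,:560];r=rays(n,np.c_[u.ravel(),v.ravel()])
    return ((r*d.reshape(-1,1)-t)@R).reshape(420,560,3)
def grab(n,k=6):
    I=[bot.get_image(n) for _ in range(k)]
    return np.mean([i[0] for i in I],0),np.median([i[1] for i in I],0)
E
python3 - <<'E'
from h import *
for n in('top','side'):
    im,d=grab(n,4);np.savez(n+'.npz',im=im,d=d);P=cloud(n,d)
    def st(m,l):
        q=P[m];print(n,l,len(q),np.round(np.median(q,0),4),np.round(np.ptp(q,0),3)if len(q) else'')
    ctr={'top':[(208,245),(289,252),(407,243)],'side':[(202,190),(253,275),(386,350)]}[n]
    v,u=np.mgrid[:420,:560]
    near=lambda c,r:(abs(u-c[0])<r)&(abs(v-c[1])<r)
    z=P[:,:,2]
    a=near(ctr[0],40)&(z>.11)&(z<.16); st(a,'barrels')
    q=P[a]
    k=cv2.kmeans(q.astype(np.float32),2,None,(3,50,1e-6),5,cv2.KMEANS_PP_CENTERS);print(k[2])
    st(near(ctr[0],30)&(z>.055)&(z<.066),'standtop')
    st(near(ctr[1],30)&(z>.014)&(z<.03),'board')
    m=near(ctr[2],40)&(z>.03);print(np.histogram(z[m],np.arange(.05,.12,.002)))
    st(m&(z>.085),'coltop')
E
```

```text
top barrels 146 [0.5036 0.3024 0.1318] [0.036 0.064 0.017]
[[0.5069338  0.26596963 0.13160144]
 [0.49992996 0.31126517 0.13104324]]
top standtop 360 [0.4878 0.2861 0.0606] [0.079 0.091 0.009]
top board 3401 [0.4882 0.0507 0.0176] [0.174 0.174 0.013]
(array([  44,   70,  206,  766, 1595,  909,  223,   20,    0,    0,    0,
          0,    1,    5,    7,    6,   15,  155,  349,  222,   55,   11,
          2,    3,   21,   17,   27,   44,   44,    7,    0,    0,    0,
          0]), array([0.05 , 0.052, 0.054, 0.056, 0.058, 0.06 , 0.062, 0.064, 0.066,
       0.068, 0.07 , 0.072, 0.074, 0.076, 0.078, 0.08 , 0.082, 0.084,
       0.086, 0.088, 0.09 , 0.092, 0.094, 0.096, 0.098, 0.1  , 0.102,
       0.104, 0.106, 0.108, 0.11 , 0.112, 0.114, 0.116, 0.118]))
top coltop 911 [ 0.5126 -0.2769  0.088 ] [0.122 0.229 0.69 ]
side barrels 260 [0.5019 0.2823 0.1298] [0.039 0.064 0.026]
[[0.49874702 0.30425587 0.12772968]
 [0.5055557  0.25868705 0.12815003]]
side standtop 420 [0.4884 0.2717 0.0614] [0.079 0.093 0.011]
side board 3354 [0.488  0.0468 0.0186] [0.191 0.188 0.01 ]
(array([   0,    0,    1,   34,  349, 1544,  895,   40,    0,    0,    0,
          0,    0,   16,   54,   46,   44,   53,  310, 1465,   96,   94,
         23,   22,   20,   56,   53,   50,  144,   90,    0,    0,    0,
          0]), array([0.05 , 0.052, 0.054, 0.056, 0.058, 0.06 , 0.062, 0.064, 0.066,
       0.068, 0.07 , 0.072, 0.074, 0.076, 0.078, 0.08 , 0.082, 0.084,
       0.086, 0.088, 0.09 , 0.092, 0.094, 0.096, 0.098, 0.1  , 0.102,
       0.104, 0.106, 0.108, 0.11 , 0.112, 0.114, 0.116, 0.118]))
side coltop 2449 [ 0.5069 -0.2887  0.089 ] [0.1   0.099 0.024]
```

```bash
cat >> h.py <<'E'
from matplotlib.path import Path if False else None
E
sed -i '$d' h.py
cat >> h.py <<'E'
SS=8
def raster(n,polys,box):
    """antialiased mask: list of (Nx3 poly, value)"""
    u0,v0,w,h=box;m=np.zeros((h*SS,w*SS),np.float32)
    for X,val in polys:
        p=(proj(n,X)-[u0,v0]+.5)*SS-.5
        cv2.fillPoly(m,[np.round(p*16).astype(np.int32)],val,shift=4)
    m=cv2.resize(m,(w,h),interpolation=cv2.INTER_AREA);return cv2.GaussianBlur(m,(0,0),.5)
def circ(x,y,z,r):
    a=np.linspace(0,2*np.pi,60);return np.c_[x+r*np.cos(a),y+r*np.sin(a),0*a+z]
def score(m,I):  # fit I = a + b m per channel, residual
    A=np.c_[m.ravel(),np.ones(m.size)];Y=I.reshape(m.size,-1)
    s=np.linalg.lstsq(A,Y,rcond=None)[0];return ((Y-A@s)**2).sum()/((Y-Y.mean(0))**2).sum()
def ringpolys(p,z):
    x,y,t=p;c,s=np.cos(t),np.sin(t)
    T=lambda q:np.c_[q[:,0]*c-q[:,1]*s+x,q[:,0]*s+q[:,1]*c+y,np.full(len(q),z)]
    a=np.radians(np.linspace(35,325,80))
    arc=np.r_[26*np.c_[np.cos(a),np.sin(a)],18*np.c_[np.cos(a),np.sin(a)][::-1]]/1e3
    o=[(T(arc),1.)]
    for k in(1,-1):
        e=circ(.027,k*.0125,0,.0075);o.append((T(e),1.));e=circ(.027,k*.0125,0,.0042);o.append((T(e),0.))
    return o
E
python3 - <<'E'
from h import *
F={n:np.load(n+'.npz') for n in C}
def fit(n,f,p0,step,box,chan):
    u,v,w,h=box;I=chan(F[n]['im'])[v:v+h,u:u+w]
    g=lambda q:score(raster(n,f(p0+q*step),box),I)
    best=min((minimize(g,s,method='Nelder-Mead',options=dict(initial_simplex=np.vstack([s]+[s+e for e in np.eye(len(s))]),xatol=.005,fatol=1e-6)) for s in (np.zeros(len(p0)),.7*np.ones(len(p0)),-.7*np.ones(len(p0)))),key=lambda r:r.fun)
    return p0+best.x*step,best.fun
def sat(im): return ((im[...,2])/(im.sum(-1)+1))[...,None]
E0={'top':[(281.5,248.3),(288.5,243.7)],'side':[(252,265.5),(263.1,269.1)]}
bx={'top':(270,232,38,38),'side':(232,252,44,44)}
for n in C:
    e=plane(n,E0[n],.022);print(n,'eyes',np.round(e,4),np.linalg.norm(e[0]-e[1]))
    m=e.mean(0)[:2];d=(e[0]-e[1])[:2];
    x=np.array([d[1],-d[0]]);x/=np.linalg.norm(x)
    if x[0]<0:x=-x
    p0=np.r_[m-.027*x,np.arctan2(x[1],x[0])]
    for z in(.0225,):
        p,fv=fit(n,lambda p:ringpolys(p,z),p0,np.array([.003,.003,.1]),bx[n],sat)
        print(n,'ring',z,np.round(p,4),round(fv,3))
# column cap & disc
bxc={'top':(385,220,46,46),'side':(345,310,84,84)}
cc={'top':(407,242),'side':(386,345)}
for n in C:
    g=lambda im:im[...,:]
    p0=plane(n,[cc[n]],.1)[0,:2]
    p,fv=fit(n,lambda p:[(circ(*p,.107,.0145),1.)],p0,np.array([.004,.004]),{'top':(401,234,14,14),'side':(372,334,24,20)}[n],g);print(n,'cap',np.round(p,4),round(fv,3))
    p,fv=fit(n,lambda p:[(circ(*p,.088,.05),1.)],p0,np.array([.004,.004]),bxc[n],g);print(n,'disc',np.round(p,4),round(fv,3))
# barrels
def bar(p):
    x,y,t=p;c,s=np.cos(t),np.sin(t);o=[]
    for k in(1,-1):
        R=lambda a,b:[x+a*c-b*s,y+a*s+b*c]
        pts=[]
        for a in(-.015,.015):
            for w in np.linspace(0,2*np.pi,24):pts.append(R(a,k*.023+.009*np.cos(w))+[.125+.009*np.sin(w)])
        pts=np.array(pts);o.append(pts)
    return o
def hull(n,P):
    i=cv2.convexHull(proj(n,P).astype(np.float32),returnPoints=False)[:,0];return P[i]
for n in C:
    p,fv=fit(n,lambda p:[(hull(n,P),1.) for P in bar(p)],np.array([.5025,.283,.15]),np.array([.004,.004,.08]),{'top':(185,224,46,46),'side':(172,160,50,42)}[n],lambda im:np.minimum(im.max(-1),90)[...,None]);print(n,'barrels',np.round(p,4),round(fv,3))
E
```

```text
top eyes [[0.4981 0.0732 0.022 ]
 [0.512  0.0526 0.022 ]] 0.024833597358077185
top ring 0.0225 [0.4835 0.0494 0.5771] 0.14
side eyes [[0.5016 0.0718 0.022 ]
 [0.5141 0.0494 0.022 ]] 0.02557304690883747
side ring 0.0225 [0.4843 0.0465 0.5722] 0.105
top cap [ 0.515 -0.28 ] 0.152
top disc [ 0.5043 -0.2739] 0.4
side cap [ 0.5154 -0.2829] 0.139
side disc [ 0.4909 -0.2932] 0.589
top barrels [0.5031 0.2872 0.1243] 0.568
side barrels [0.5058 0.2843 0.1971] 0.466
```

Both cameras agree on relative positions but differ by about 3 mm in y, so I'll use the mean for now and anchor it later with the gripper. Next is the approach to the pliers.

```bash
cat >> h.py <<'E'
from scipy.spatial.transform import Rotation as Ro
def to(x,y,z,a_deg):
    s=bot.read_state();R=np.array(s['tcp_rot']);p=np.array(s['tool_pos']);a=np.radians(a_deg)
    yy=np.array([np.cos(a),np.sin(a),0]);zz=np.array([0,0,-1.]);G=np.c_[np.cross(yy,zz),yy,zz]
    print('t',round(s['time'],2),'shift',np.round(R.T@([x,y,z]-p)*1e3,2),'rot',np.round(np.degrees(Ro.from_matrix(R.T@G).as_rotvec()),2),'F',np.round(s['wrist_force'],2),'p',np.round(p,4),'ang',round(np.degrees(np.arctan2(R[1,1],R[0,1])),2),'gap',round(s['finger_gap']*92,1),round(s['gripper_force'],1))
E
python3 -c "
from h import *
to(.5038,.2855,.2386,98.6)"
```

```text
t 0.5 shift [-375.45 -134.08    0.95] rot [ -0.    -0.   -28.64] F [-0.06  0.28 -0.08] p [0.197  0.5401 0.2396] ang 69.96 gap 91.8 0.0
```

Emit:
drive_tool(
  rows=[
    [-40, -14, 0, 0, 0, -3, 1],
    [-80, -28, 0, 0, 0, -6, 1],
    [-120, -42, 0, 0, 0, -10, 1],
    [-160, -57, 0, 0, 0, -14, 1],
    [-200, -71, 0, 0, 0, -18, 1],
    [-240, -86, 0, 0, 0, -22, 1],
    [-280, -100, 0, 0, 0, -26, 1],
    [-320, -114, 0, 0, 0, -28.6, 1],
    [-350, -125, 0, 0, 0, -28.6, 1],
    [-375.5, -134, 0, 0, 0, -28.6, 1],
    [-375.5, -134, 0, 0, 0, -28.6, 1],
    [-375.5, -134, 0, 0, 0, -28.6, 1],
    [-375.5, -134, 0, 0, 0, -28.6, 1],
    [-375.5, -134, 0, 0, 0, -28.6, 1],
  ],
)

```text
time: 1.67
tool_pos: [0.5029, 0.2866, 0.2396]
tcp_rot: [[-0.989, -0.15, -0.0], [-0.15, 0.989, 0.0], [0.0, 0.0, -1.0]]
wrist_force: [-0.1, -0.2, -0.6]
finger_gap: 0.999
gripper_force: 0.0
```

Run:
```python
from h import *
for n in C:
    im,d=grab(n,1);
    c=proj(n,[[.5038,.2855,.14]])[0].astype(int);k=im[max(c[1]-55,0):c[1]+45,max(c[0]-50,0):c[0]+50].astype(np.uint8);print(c)
    globals()[n]=cv2.resize(k,(400,400),interpolation=cv2.INTER_CUBIC)
cv2.imwrite('pics/ap.png',np.hstack([top,side])[:,:,::-1])
to(.5038,.2855,.131,98.6)
```

```text
[203 241]
[197 172]
t 1.77 shift [ -0.67  -1.23 108.68] rot [ 0.01 -0.01  0.07] F [ 0.14 -0.55  0.23] p [0.503  0.2866 0.2397] ang 98.67 gap 92.1 0.0
```

View pics/ap.png

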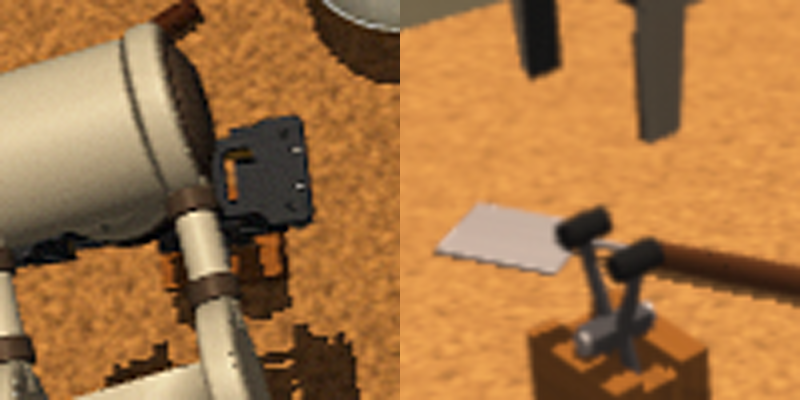

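The side view shows the fingers straddling the barrels in line with them. The top view is blocked by the arm. I'll descend.

Emit:
drive_tool(
  rows=[
    [-0.7, -1.2, 30, 0, 0, 0, 1],
    [-0.7, -1.2, 60, 0, 0, 0, 1],
    [-0.7, -1.2, 85, 0, 0, 0, 1],
    [-0.7, -1.2, 100, 0, 0, 0, 1],
    [-0.7, -1.2, 108.7, 0, 0, 0, 1],
    [-0.7, -1.2, 108.7, 0, 0, 0, 1],
    [-0.7, -1.2, 108.7, 0, 0, 0, 1],
  ],
)

```text
time: 2.35
tool_pos: [0.5047, 0.285, 0.1315]
tcp_rot: [[-0.989, -0.15, 0.0], [-0.15, 0.989, 0.0], [-0.0, 0.0, -1.0]]
wrist_force: [-0.2, -0.3, -0.3]
finger_gap: 1.001
gripper_force: 0.0
```

Run:
```python
from h import *
im,d=grab('side',3);np.savez('side_pre.npz',im=im,d=d)
s=bot.read_state();p=np.array(s['tool_pos']);R=np.array(s['tcp_rot'])
for off in ([0,.046,.025],[0,-.046,.025]):
  for w in(-.01,.01):
    q=np.array(off);q[0]=w;X=p+R@q;print(np.round(X,4),proj('side',[X])[0]-[167-.0,140])
k=cv2.resize(im[140:220,160:240].astype(np.uint8),(560,560),interpolation=cv2.INTER_CUBIC)
for o in(-.046,.046):
  for w in(-.01,.01):
    u=proj('side',[p+R@np.array([w,o,.025])])[0];cv2.circle(k,tuple(int(a) for a in ((u-[160,140]+.5)*7)),3,(0,255,0),-1)
for o in(-.015,.015):
  for b in(-.023,.023):
    u=proj('side',[p+R@np.array([o,b,.006])])[0];cv2.circle(k,tuple(int(a) for a in ((u-[160,140]+.5)*7)),3,(255,0,0),-1)
cv2.imwrite('pics/ap2.png',k[:,:,::-1]);to(.5038,.2855,.131,98.6)
```

```text
[0.5089 0.332  0.1078] [23.9075656  35.02506706]
[0.4891 0.3291 0.1077] [17.00362455 38.24044694]
[0.5226 0.2411 0.1077] [49.21427254 50.9317032 ]
[0.5029 0.2381 0.1077] [42.20483317 54.45855184]
t 2.5 shift [1.92 0.75 1.73] rot [ 0.03  0.18 -0.02] F [0.25 0.33 0.16] p [0.5058 0.285  0.1327] ang 98.58 gap 91.9 0.0
```

View pics/ap2.png

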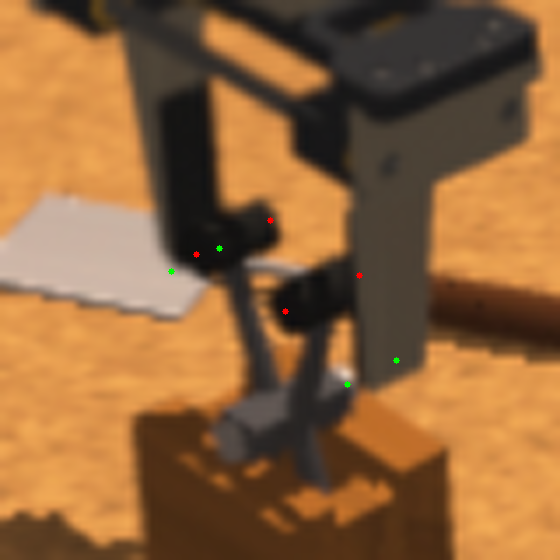

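The fingers straddle the barrels, with the predicted barrel ends (red) on the real ones near (290,310) and (265,220). I'll close to 61 mm.

Emit:
drive_tool(
  rows=[
    [0, 0, 0, 0, 0, 0, 0.663],
    [0, 0, 0, 0, 0, 0, 0.663],
    [0, 0, 0, 0, 0, 0, 0.663],
    [0, 0, 0, 0, 0, 0, 0.663],
    [0, 0, 0, 0, 0, 0, 0.663],
    [0, 0, 0, 0, 0, 0, 0.663],
  ],
  newtons=40,
)

```text
time: 3.0
tool_pos: [0.5052, 0.2845, 0.1317]
tcp_rot: [[-0.989, -0.149, 0.001], [-0.149, 0.989, 0.0], [-0.001, -0.0, -1.0]]
wrist_force: [-2.2, -1.0, 4.0]
finger_gap: 0.659
gripper_force: 9.7
```

```bash
cat >> h.py <<'E'
def avg(k=6):
    P=[];Rs=[];F=[]
    for _ in range(k):
        bot.get_image('side');s=bot.read_state();P.append(s['tool_pos']);Rs.append(s['tcp_rot']);F.append(s['wrist_force'])
    return np.mean(P,0),Ro.from_matrix(np.array(Rs)).mean().as_matrix(),np.mean(F,0),np.std(P,0)
E
python3 - <<'E'
from h import *
p,R,F,sd=avg(6);print(p,sd,F);print(np.round(R,4));s=bot.read_state();print(s['finger_gap']*92,s['gripper_force'],s['time'])
E
```

```text
[0.50517467 0.28452796 0.1316651 ] [1.36508369e-05 1.75186014e-05 1.52511561e-05] [-1.33686214 -0.6794773   5.42092493]
[[-9.889e-01 -1.488e-01  9.000e-04]
 [-1.488e-01  9.889e-01  1.000e-04]
 [-9.000e-04 -1.000e-04 -1.000e+00]]
61.29848847704583 9.867884069681168 3.3
```

Emit:
drive_tool(
  rows=[
    [0, 0, -8, 0, 0, 0, 0.663],
    [0, 0, -20, 0, 0, 0, 0.663],
    [0, 0, -40, 0, 0, 0, 0.663],
    [0, 0, -60, 0, 0, 0, 0.663],
    [0, 0, -78, 0, 0, 0, 0.663],
    [0, 0, -80, 0, 0, 0, 0.663],
    [0, 0, -80, 0, 0, 0, 0.663],
    [0, 0, -80, 0, 0, 0, 0.663],
  ],
)

```text
time: 3.97
tool_pos: [0.5043, 0.2844, 0.21]
tcp_rot: [[-0.989, -0.149, -0.001], [-0.149, 0.989, -0.0], [0.001, -0.0, -1.0]]
wrist_force: [-0.4, 0.6, -1.7]
finger_gap: 0.663
gripper_force: 8.0
```

Run:
```python
from h import *
im,_=grab('side',2);cv2.imwrite('pics/lift.png',cv2.resize(im[100:260,120:280].astype(np.uint8),(600,600),interpolation=cv2.INTER_CUBIC)[:,:,::-1])
to(.5066,.0627,.2117,122.95)
```

```text
t 4.07 shift [  30.22 -219.44   -2.34] rot [ 1.000e-02 -1.700e-01 -2.439e+01] F [ 0.86 -0.46 -1.78] p [0.5038 0.2842 0.2092] ang 98.56 gap 61.3 8.0
```

View pics/lift.png

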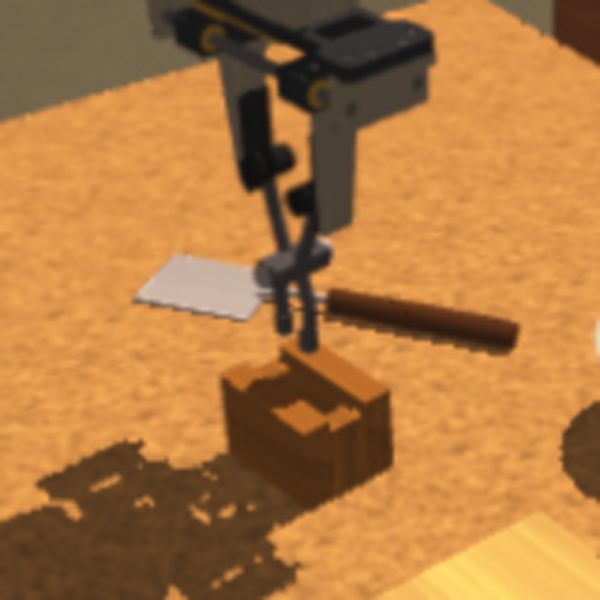

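The pliers hang upright in the gripper, tips at about (285,325) and (308,345), clear of the stand. I'll move over the ring.

Emit:
drive_tool(
  rows=[
    [3, -20, 0, 0, 0, -4, 0.663],
    [7, -50, 0, 0, 0, -8, 0.663],
    [12, -85, 0, 0, 0, -13, 0.663],
    [17, -120, 0, 0, 0, -18, 0.663],
    [22, -155, 0, 0, 0, -22, 0.663],
    [26, -185, 0, 0, 0, -24.4, 0.663],
    [29, -208, 10, 0, 0, -24.4, 0.663],
    [30.2, -219.4, 25, 0, 0, -24.4, 0.663],
    [30.2, -219.4, 40, 0, 0, -24.4, 0.663],
    [30.2, -219.4, 46, 0, 0, -24.4, 0.663],
    [30.2, -219.4, 46, 0, 0, -24.4, 0.663],
    [30.2, -219.4, 46, 0, 0, -24.4, 0.663],
    [30.2, -219.4, 46, 0, 0, -24.4, 0.663],
    [30.2, -219.4, 46, 0, 0, -24.4, 0.663],
  ],
)

```text
time: 5.23
tool_pos: [0.5082, 0.0634, 0.1658]
tcp_rot: [[-0.839, -0.545, 0.002], [-0.545, 0.839, -0.0], [-0.001, -0.001, -1.0]]
wrist_force: [0.4, -0.4, -1.1]
finger_gap: 0.664
gripper_force: 7.9
```

Run:
```python
from h import *
p,R,F,sd=avg(8);print(p,sd,F);print(np.round(R,4))
im,_=grab('side',4);np.savez('side_h.npz',im=im,p=p,R=R)
u0,v0=228,205
k=cv2.resize(im[v0:v0+75,u0:u0+75].astype(np.uint8),(600,600),interpolation=cv2.INTER_CUBIC)
L=p[2]-.1237
def dot(X,c):
    u=proj('side',[X])[0];cv2.circle(k,tuple(int(a) for a in ((u-[u0,v0]+.5)*8)),3,c,-1)
for s in(-1,1):
    b=p+R@np.array([0,s*.0125,0]);dot([b[0],b[1],L],(0,255,0));dot([b[0],b[1],L+.005],(255,0,0))
cv2.imwrite('pics/hov.png',k[:,:,::-1]);to(.5066,.0627,L,122.95)
for n in ['top']:
    im,_=grab(n,2);np.savez('top_h.npz',im=im)
```

```text
[0.50783575 0.06322068 0.16537787] [0.00018044 0.00010322 0.00027138] [-0.14746115  0.08452681 -1.56335943]
[[-8.389e-01 -5.444e-01  8.000e-04]
 [-5.444e-01  8.389e-01 -1.000e-04]
 [-6.000e-04 -5.000e-04 -1.000e+00]]
t 5.83 shift [  1.     0.22 123.24] rot [-0.    0.    0.01] F [ 0.18  0.76 -1.28] p [0.5076 0.0631 0.1649] ang 122.96 gap 61.0 7.9
```

View pics/hov.png

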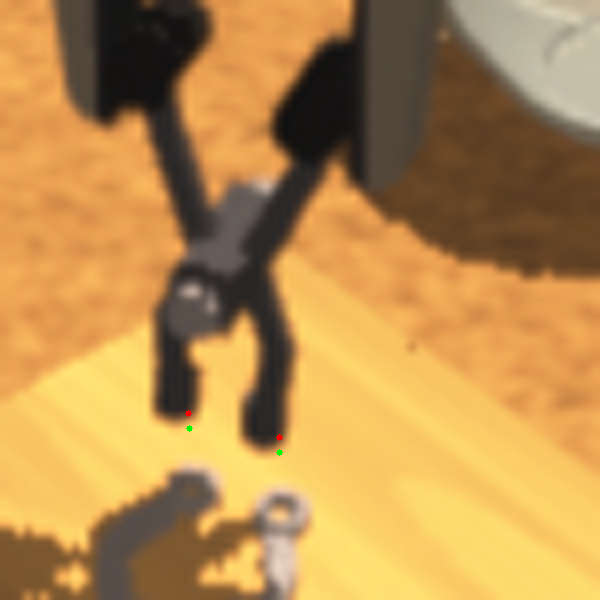

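The pliers hover over the eyes: shoulders near (177,402) and (264,432), the front eye hole near (280,515). Next I'll fit the shoulders numerically and compare with the ring in the same camera.

Run:
```python
from h import *
D=np.load('side_h.npz');im,p,R=D['im'],D['p'],D['R']
L=p[2]-.1237
dark=np.clip(im.max(-1),60,200)[...,None]
def cyl(x,y,z0,z1,r):
    P=np.r_[circ(x,y,z0,r),circ(x,y,z1,r)];i=cv2.convexHull(proj('side',P).astype(np.float32),returnPoints=False)[:,0];return P[i]
def model(q,dz,H):
    o=[]
    for s in(-1,1):
        b=p+R@np.array([0,s*.0125,0]);x,y=b[0]+q[0],b[1]+q[1];z=L+dz
        o+=[(cyl(x,y,z+.005,z+.005+H,.006),1.),(cyl(x,y,z+.002,z+.005,.0025),1.),(cyl(x,y,z,z+.002,.002),1.)]
    return o
box=(244,247,24,15)  # zoomed x 128..320, y 336..456
u,v,w,h=box;I=dark[v:v+h,u:u+w]
for H in(.012,.018):
  for dz in(-.002,0,.002):
    best=min((minimize(lambda q:score(raster('side',model(np.array(q)*.003,dz,H),box),I),s,method='Nelder-Mead',options=dict(initial_simplex=np.array(s)+[[0,0],[1,0],[0,1]])) for s in([0,0],[-.5,1])),key=lambda r:r.fun)
    print(H,dz,'tips offset side-cam mm',best.x*3,best.fun)
# camera-world residual at stand grasp: barrels etc
for n in('top','side'):
    pass
T=np.load('top_h.npz')['im'];cv2.imwrite('pics/x.png',T[:,:,::-1])
print([proj('top',[[.507,.062,z]])[0] for z in(.02,.2)])
```

```text
0.012 -0.002 tips offset side-cam mm [1.99236649 8.50980851] 0.40247983789155767
0.012 0 tips offset side-cam mm [0.81753691 7.08853874] 0.4011461383534661
0.012 0.002 tips offset side-cam mm [-0.78018923  4.87668032] 0.40089692765545226
0.018 -0.002 tips offset side-cam mm [1.32265091 7.59063148] 0.29910430708858965
0.018 0 tips offset side-cam mm [0.39024353 5.84957886] 0.2983824898183186
0.018 0.002 tips offset side-cam mm [-1.13783026  4.10136724] 0.30076304982221325
[array([285.31218777, 245.39792762]), array([286.06888949, 239.20575559])][ WARN:0@3.901] global loadsave.cpp:1063 imwrite_ Unsupported depth image for selected encoder is fallbacked to CV_8U.
```

Run:
```python
from h import *
D=np.load('side_h.npz');im,p,R=D['im'],D['p'],D['R']
g=im.max(-1).astype(int)
print('cols',list(range(244,268)))
for v in range(248,272):print(v,g[v,244:268])
L=p[2]-.1237
for s in(-1,1):
    b=p+R@np.array([0,s*.0125,0])
    for z in(L,L+.005):
        print(s,z,proj('side',[[b[0],b[1],z]])[0], 'rim bottom',proj('side',circ(b[0],b[1],z,.006 if z>L else .0015)).max(0),'rim left',proj('side',circ(b[0],b[1],z,.006)).min(0)[0])
```

```text
cols [244, 245, 246, 247, 248, 249, 250, 251, 252, 253, 254, 255, 256, 257, 258, 259, 260, 261, 262, 263, 264, 265, 266, 267]
248 [254 253 250 146  57  43  54 135 246 250 250 250 251 252 252 248 142  57
  46  59 124 232 250 252]
249 [254 254 251 166  64  43  53 128 243 251 252 251 251 251 252 247 137  54
  45  57 126 234 249 251]
250 [254 254 252 175  67  43  47  87 188 246 251 252 251 251 251 246 129  53
  45  60 146 248 251 250]
251 [254 254 253 152  57  43  44  51 111 219 251 252 251 251 250 240 107  45
  46  69 162 249 251 251]
252 [254 254 253 149  55  43  44  49 114 232 252 252 252 251 249 216  87  44
  46  76 173 250 252 251]
253 [253 254 252 146  54  43  44  50 115 233 252 253 252 251 242 171  70  45
  48  95 204 250 252 252]
254 [254 253 251 131  49  43  44  50 117 235 252 253 253 250 195 100  50  44
  51 113 226 250 252 252]
255 [254 254 251 124  46  44  44  53 130 245 253 253 253 250 143  68  46  45
  51 115 228 250 251 251]
256 [254 254 253 161  81  61  63  85 171 253 254 253 253 249 121  48  44  45
  52 115 229 250 251 251]
257 [254 254 254 237 192 152 153 191 236 254 25
[... 1267 characters left out ...]
241 239 187 206 221 254]
270 [ 88  88  88  89  91  99 119 122 163 249 245 176 158 155 149 123 108 148
 183 193 179 184 220 254]
271 [ 87  87  89  96 104 114 124 124 153 232 166 132 130 132 135 134 122 144
 156 163 151 179 243 254]
-1 0.041677865232365024 [262.43454455 261.00402936] rim bottom [263.1675844  261.49229408] rim left 259.50276351167764
-1 0.04667786523236502 [262.44383715 259.17135162] rim bottom [265.38475196 261.12872918] rim left 259.5032730616415
1 0.041677865232365024 [251.14343845 258.00960986] rim bottom [251.87151335 258.49134681] rim left 248.22902603877637
1 0.04667786523236502 [251.11925829 256.17974876] rim bottom [254.04031459 258.11080724] rim left 248.1961867649512
```

Run:
```python
from h import *
D=np.load('side_h.npz');p=D['p']
for dz in(-.001,0,.001):
    z=p[2]-.1187+dz
    c=proj('side',[[p[0],p[1],p[2]-.1187]])[0]
    q=plane('side',[c+[-1.7,-1.05]],z)[0];print(dz,'tips in side world',q,'offset',(q-p)[:2]*1e3)
# per-tip
zz=p[2]-.1187
a=plane('side',[[249.65,256.18-1.3],[260.55,259.17-.8]],zz);print(a,np.linalg.norm(a[0]-a[1]),np.degrees(np.arctan2(*(a[0]-a[1])[[1,0]])))
# eyes direct from hole pixel in original side image: refit with averaged im, plus ring at multiple z
F=np.load('side.npz')['im'];u,v,w,h=(232,252,44,44)
for nm,I0 in(('rgb',F),('r-b',(F[...,0]-F[...,2])[...,None])):
  for z in(.0215,.024):
    I=I0[v:v+h,u:u+w];p0=np.array([.4843,.0465,.572])
    r=minimize(lambda q:score(raster('side',ringpolys(p0+q*[.002,.002,.05],z),(u,v,w,h)),I),np.zeros(3),method='Nelder-Mead',options=dict(initial_simplex=np.vstack([np.zeros(3),np.eye(3)])))
    b=p0+r.x*[.002,.002,.05];print(nm,z,b,'eyes',b[0]+.027*np.cos(b[2]),b[1]+.027*np.sin(b[2]),r.fun)
```

```text
-0.001 tips in side world [0.50750489 0.06884498 0.04567787] offset [-0.33085858  5.62429282]
0 tips in side world [0.50685679 0.06790433 0.04667787] offset [-0.97895542  4.68364949]
0.001 tips in side world [0.50620869 0.06696369 0.04767787] offset [-1.62705227  3.74300616]
[[0.5008605  0.0788024  0.04667787]
 [0.51291484 0.05698173 0.04667787]] 0.024928872166589185 118.91747653118207
rgb 0.0215 [0.4824822  0.04493865 0.57937691] eyes 0.5050759097932075 0.059721223649532994 0.3910290195375422
rgb 0.024 [0.48121217 0.0425129  0.59038358] eyes 0.5036417999600636 0.05754325097182511 0.3877325338775439
r-b 0.0215 [0.48385715 0.04629718 0.57452559] eyes 0.5065223073994215 0.06096997060765115 0.13003427887584765
r-b 0.024 [0.4825384  0.0443768  0.57466304] eyes 0.5052015343940734 0.0590527067541338 0.12841320309808008
```

Run:
```python
from h import *
D=np.load('side_h.npz');p,R,im=D['p'],D['R'],D['im']
P=lambda x,y,z:proj('side',[p+R@np.array([x,y,z])])[0]
Z=lambda uv:(uv-[228,205]+.5)*8
for nm,q in dict(blk_near=(.022,0,.0637),blk_far=(-.022,0,.0637),blk=(0,0,.0637),barR_near=(.015,-.0215,.0067),barR_far=(-.015,-.0215,.0067),barL_near=(.015,.0215,.0067),barL_far=(-.015,.0215,.0067),
  fR_in_near=(.01,-.0305,.025),fR_out_near=(.01,-.0485,.025),fR_out_far=(-.01,-.0485,.025),fL_in_near=(.01,.0305,.025),fL_out_near=(.01,.0485,.025)).items(): print(nm,np.round(Z(P(*q))))
# residual pixel shifts of finger R lower-left edge in hov: print intensities
g=im.max(-1).astype(int)
print(list(range(268,284)))
for v in range(222,232):print(v,g[v,268:284])
```

```text
blk_near [200. 311.]
blk_far [267. 207.]
blk [234. 258.]
barR_near [294. 128.]
barR_far [339.  58.]
barL_near [125.  87.]
barL_far [174.  19.]
fR_in_near [336. 186.]
fR_out_near [407. 203.]
fR_out_far [436. 156.]
fL_in_near [101. 128.]
fL_out_near [ 33. 112.]
[268, 269, 270, 271, 272, 273, 274, 275, 276, 277, 278, 279, 280, 281, 282, 283]
222 [ 20  24  34  40  30  49  79  82  82  82  81  77  81  93 101 101]
223 [ 24  40  62  55  33  49  79  82  82  82  79  79  88  94 101 105]
224 [ 41  79  90  61  34  50  79  82  82  81  79  80  91  97 103 108]
225 [ 76 142 132  72  34  49  79  82  82  82  81  87  92  95 100 103]
226 [109 199 206 103  39  50  79  82  82  83  89  99  97  97  99  99]
227 [149 221 219 140  68  57  80  82  85  88  98 104 100  98  98  99]
228 [209 234 231 191 145  86  84  85  92  97 100 102 105 105 104 102]
229 [237 240 242 241 233 153 100  89  94  98 100 102 104 103 101 102]
230 [243 241 241 241 237 218 148 100  96 101 101 100  97  96  98 102]
231 [234 230 227 228 229 230 222 152 107 100  98  95  94  94  96 101]
```

Run:
```python
from h import *
D=np.load('side_h.npz');im=D['im']
u0,v0=234,205
k=cv2.resize(im[v0:v0+50,u0:u0+56].astype(np.uint8),(784,700),interpolation=cv2.INTER_CUBIC)[:600]
p,R=D['p'],D['R']
def hullline(X,c):
    q=cv2.convexHull(((proj('side',X)-[u0,v0]+.5)*14).astype(np.float32));cv2.polylines(k,[q.astype(np.int32)],True,c,1)
def box(x,y,z,a,b,cc):
    return p+(np.array([[x+i*a,y+j*b,z+l*cc] for i in(-.5,.5) for j in(-.5,.5) for l in(-.5,.5)]))@R.T
hullline(box(0,0,.0637,.044,.018,.014),(0,255,0))
for s in(-1,1):
    w=np.linspace(0,6.28,40)
    X=np.array([[a,s*.0215+.009*np.cos(t),.0067+.009*np.sin(t)] for a in(-.015,.015) for t in w]);hullline(p+X@R.T,(255,0,0))
    X=np.array([[.006*np.cos(t),s*.0125+.006*np.sin(t),z] for z in(.1187,.1127) for t in w]);hullline(p+X@R.T,(255,0,0))
    hullline(box(0,s*.0395,.010,.020,.018,.030),(0,0,255))
cv2.imwrite('pics/hov2.png',k[:,:,::-1])
```

```text
(no output)
```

View pics/hov2.png

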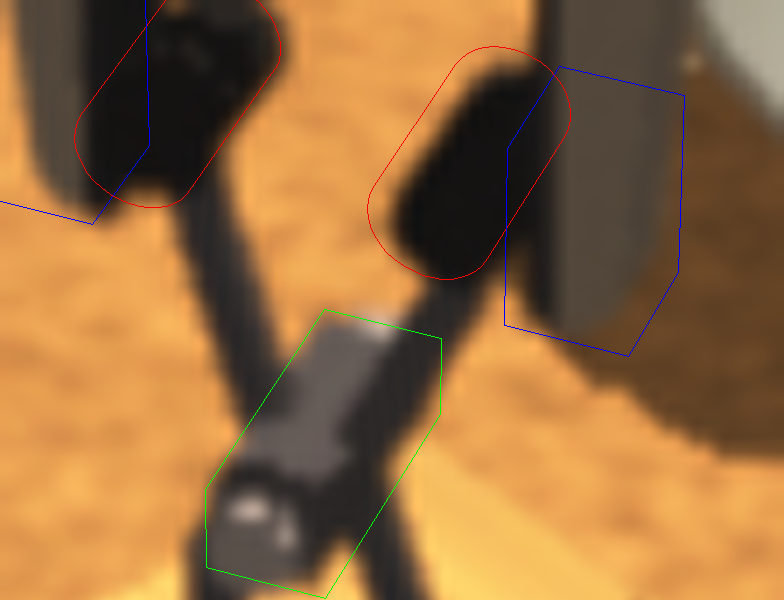

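The overlay separates two effects. The pliers are rolled about 3° in the jaws: the barrels appear about 1 px right of prediction, the block is on it, and the tips are about 1.7 px left. The first grip was off centre in y, which fits the top camera's estimate. I'll set them back in the stand and regrip centred.

Run:
```python
from h import *
to(.5050,.2850,.2117,98.56)
```

```text
t 5.93 shift [-118.62  187.63  -46.82] rot [ 0.00e+00 -1.00e-02  2.44e+01] F [-0.18  0.66 -1.24] p [0.5075 0.063  0.1649] ang 122.96 gap 61.1 7.9
```

Emit:
drive_tool(
  rows=[
    [0, 0, -20, 0, 0, 0, 0.663],
    [-10, 16, -40, 0, 0, 4, 0.663],
    [-30, 47, -47, 0, 0, 9, 0.663],
    [-50, 79, -47, 0, 0, 14, 0.663],
    [-72, 114, -47, 0, 0, 19, 0.663],
    [-92, 146, -47, 0, 0, 24.4, 0.663],
    [-108, 171, -47, 0, 0, 24.4, 0.663],
    [-116, 183, -47, 0, 0, 24.4, 0.663],
    [-118.6, 187.6, -47, 0, 0, 24.4, 0.663],
    [-118.6, 187.6, -47, 0, 0, 24.4, 0.663],
    [-118.6, 187.6, -47, 0, 0, 24.4, 0.663],
    [-118.6, 187.6, -47, 0, 0, 24.4, 0.663],
    [-118.6, 187.6, -47, 0, 0, 24.4, 0.663],
  ],
)

```text
time: 7.02
tool_pos: [0.5054, 0.2835, 0.2119]
tcp_rot: [[-0.989, -0.147, -0.0], [-0.147, 0.989, -0.0], [0.0, -0.0, -1.0]]
wrist_force: [-1.0, 0.3, -1.8]
finger_gap: 0.666
gripper_force: 7.9
```

Run:
```python
from h import *
p,R,F,sd=avg(3);to(.5050,.2850,.1317,98.56);print(p,F)
```

```text
t 7.17 shift [ 0.14  0.9  80.29] rot [-0.01  0.   -0.07] F [ 0.59  0.43 -1.15] p [0.5053 0.2841 0.212 ] ang 98.49 gap 61.1 7.9
[0.50530278 0.2839364  0.21197816] [ 0.07706676  0.35597253 -1.40038861]
```

Emit:
drive_tool(
  rows=[
    [0, 0.9, 20, 0, 0, 0, 0.663],
    [0, 0.9, 40, 0, 0, 0, 0.663],
    [0, 0.9, 60, 0, 0, 0, 0.663],
    [0, 0.9, 70, 0, 0, 0, 0.663],
    [0, 0.9, 75, 0, 0, 0, 0.663],
    [0, 0.9, 78, 0, 0, 0, 0.663],
    [0, 0.9, 79, 0, 0, 0, 0.663],
    [0, 0.9, 79.5, 0, 0, 0, 0.663],
    [0, 0.9, 79.5, 0, 0, 0, 0.663],
    [0, 0.9, 79.5, 0, 0, 0, 0.8],
    [0, 0.9, 79.5, 0, 0, 0, 0.8],
    [0, 0.9, 79.5, 0, 0, 0, 0.8],
    [0, 0.9, 79.5, 0, 0, 0, 0.8],
    [0, 3.4, 79.5, 0, 0, 0, 0.8],
    [0, 3.4, 79.5, 0, 0, 0, 0.8],
    [0, 3.4, 79.5, 0, 0, 0, 0.8],
    [0, 3.4, 79.5, 0, 0, 0, 0.8],
  ],
)

```text
time: 8.58
tool_pos: [0.5045, 0.2884, 0.1324]
tcp_rot: [[-0.989, -0.149, -0.0], [-0.149, 0.989, -0.0], [0.0, -0.0, -1.0]]
wrist_force: [1.2, -0.6, 0.8]
finger_gap: 0.8
gripper_force: 0.0
```

Emit:
drive_tool(
  rows=[
    [0, 0, 0, 0, 0, 0, 0.715],
    [0, 0, 0, 0, 0, 0, 0.715],
    [0, 0, 0, 0, 0, 0, 0.715],
    [0, 0, 0, 0, 0, 0, 0.715],
  ],
)

```text
time: 8.92
tool_pos: [0.5045, 0.2883, 0.1324]
tcp_rot: [[-0.989, -0.149, -0.0], [-0.149, 0.989, 0.0], [0.0, 0.0, -1.0]]
wrist_force: [-0.5, 0.5, -0.3]
finger_gap: 0.716
gripper_force: 0.1
```

Run:
```python
from h import *
p,R,F,sd=avg(4);print(p,sd,R.T@F);to(*p,98.56)
im,_=grab('side',3)
q=p
P=lambda x,y,z:proj('side',[q+R@np.array([x,y,z])])[0]
g=im.max(-1).astype(int)
for nm,X in dict(L=(.005,.0,.0067)).items():
    u,v=P(*X);v=int(round(v));print(u,v);
    for r in range(v-14,v+16,2):print(r,g[r,int(u)-24:int(u)+26])
```

```text
[0.50449134 0.28834375 0.13238736] [9.83112868e-06 8.92935662e-06 9.62220782e-06] [-0.00109239  0.45814678 -0.08994663]
t 9.12 shift [-0. -0. -0.] rot [-0. -0. -0.] F [ 0.61  1.18 -0.27] p [0.5045 0.2883 0.1324] ang 98.56 gap 66.0 0.1
196.22492952693074 178
164 [232 234 233 228 227 230 232 229 226 222 195 128  79  58  27  22  22  22
  21  21  40 114 197 224 225 225 222 222 224 224 222 212 164 102  76  75
  75  76  75  77  75  68  63  71  75  75  76  75  76  87]
166 [222 224 225 226 225 225 225 226 226 223 201 143  84  59  32  22  21  22
  21  21  32  92 185 221 222 223 224 221 219 223 230 230 183 111  79  76
  76  75  69  75  76  75  75  75  76  88 109 159 209 221]
168 [216 218 219 220 220 221 224 225 225 224 218 175  94  63  39  24  21  21
  22  23  25  56 125 135 123 138 174 200 213 222 228 225 142  78  75  75
  76  75  74  76  76  75  75  79 121 208 220 216 219 223]
170 [201 201 201 202 204 205 207 210 214 218 217 187 122  70  41  24  22  22
  20  21  23  35  42  41  40  43  92 195 230 233 232 225 147  84  75  75
  75  75  75  76  75  75  76  85 150 225 237 236 230 224]
172 [199 2
[... 1577 characters left out ...]
24  28  27  40  68
  75  78  75  74  74  75  75  79  88  90  92  92  82  79]
188 [230 228 228 225 220 220 226 227 223 217 218 222 229 235 235 233 233 232
 229 226 224 184 106  53  56  97 203 227 226 214 172  94  47  33  33  68
  75  77  75  74  74  75  77 114 213 224 226 222 153 136]
190 [227 225 223 223 223 223 221 217 218 220 220 220 220 223 227 228 226 221
 215 218 224 219 162  87  53  68 122 172 188 185 121  61  43  36  33  66
  75  78  76  85  96 145 162 209 227 235 238 236 231 223]
192 [235 225 220 217 217 217 214 213 214 216 220 222 219 220 227 231 230 227
 225 225 227 224 179 101  52  53  71 125 166 151  87  47  40  40  57  90
 105 146 157 202 225 237 232 226 230 232 232 233 231 225]
```

No contact at a 66 mm opening means the grip is centred within about 1 mm, so I'll grip.

Emit:
drive_tool(
  rows=[
    [0, 0, 0, 0, 0, 0, 0.702],
    [0, 0, 0, 0, 0, 0, 0.69],
    [0, 0, 0, 0, 0, 0, 0.675],
    [0, 0, 0, 0, 0, 0, 0.663],
    [0, 0, 0, 0, 0, 0, 0.663],
    [0, 0, 0, 0, 0, 0, 0.663],
    [0, 0, 0, 0, 0, 0, 0.663],
  ],
)

```text
time: 9.85
tool_pos: [0.5048, 0.2884, 0.1331]
tcp_rot: [[-0.989, -0.149, 0.001], [-0.149, 0.989, 0.0], [-0.001, 0.0, -1.0]]
wrist_force: [-1.6, -0.2, 4.6]
finger_gap: 0.667
gripper_force: 9.8
```

Run:
```python
from h import *
p,R,F,sd=avg(4);print(p,sd,'Ftool',R.T@F);to(*p,98.56);print(np.degrees(np.arctan2(R[1,1],R[0,1])))
```

```text
[0.5047548  0.28844588 0.13303917] [1.14710832e-05 1.19121916e-05 1.32984609e-05] Ftool [ 1.64679882 -0.16305888 -5.55599057]
t 10.05 shift [-0.01  0.01 -0.02] rot [ 0.    0.03 -0.  ] F [-1.85 -0.63  6.1 ] p [0.5047 0.2884 0.133 ] ang 98.56 gap 61.2 9.8
98.56166032168781
```

Emit:
drive_tool(
  rows=[
    [0, 0, -8, 0, 0, 0, 0.663],
    [0, 0, -25, 0, 0, 0, 0.663],
    [0, 0, -50, 0, 0, 0, 0.663],
    [0, 0, -72, 0, 0, 0, 0.663],
    [3, -20, -80, 0, 0, -4, 0.663],
    [7, -50, -80, 0, 0, -8, 0.663],
    [12, -85, -80, 0, 0, -13, 0.663],
    [17, -120, -80, 0, 0, -18, 0.663],
    [22, -155, -80, 0, 0, -22, 0.663],
    [27, -185, -80, 0, 0, -24.35, 0.663],
    [30, -208, -70, 0, 0, -24.35, 0.663],
    [32.1, -222.1, -50, 0, 0, -24.35, 0.663],
    [32.1, -222.1, -36, 0, 0, -24.35, 0.663],
    [32.1, -222.1, -32, 0, 0, -24.35, 0.663],
    [32.1, -222.1, -32, 0, 0, -24.35, 0.663],
    [32.1, -222.1, -32, 0, 0, -24.35, 0.663],
    [32.1, -222.1, -32, 0, 0, -24.35, 0.663],
  ],
)

```text
time: 11.47
tool_pos: [0.5065, 0.0644, 0.1655]
tcp_rot: [[-0.839, -0.544, 0.002], [-0.544, 0.839, -0.0], [-0.001, -0.001, -1.0]]
wrist_force: [-0.1, 0.3, -1.0]
finger_gap: 0.667
gripper_force: 7.9
```

```bash
cat > tips.py <<'E'
from h import *
p,R,F,sd=avg(5);im,_=grab('side',4);np.savez('side_h2.npz',im=im,p=p,R=R)
L=p[2]-.125;g=im.max(-1)
print('p',p,sd,F,'L',L,'ang',np.degrees(np.arctan2(R[1,1],R[0,1])))
half=148
def cross(a,x0,x1): # first crossing up from x0 towards x1
    st=1 if x1>x0 else -1
    for x in range(x0,x1,st):
        if a[x]<half<=a[x+st]: return x+st*(half-a[x])/(a[x+st]-a[x])
obs=[]
for s in(1,-1):
    b=p+R@np.array([0,s*.0125,0]);c=proj('side',[[b[0],b[1],L+.005]])[0]
    bot_=max(proj('side',circ(b[0],b[1],L+.005,.006)).max(0)[1],proj('side',circ(b[0],b[1],L,.0015)).max(0)[1])
    v0=int(round(c[1]))-2;u0=int(round(c[0]))-1
    lr=[(cross(g[v],u0,u0-9),cross(g[v],u0,u0+9)) for v in(v0-1,v0,v0+1)]
    uc=np.mean(lr);cs=int(round(uc));bb=min(cross(g[:,k],v0-1,v0+12) for k in(cs-1,cs,cs+1)) if 0 else max(cross(g[:,k],v0-1,v0+12) for k in(cs-1,cs,cs+1))
    print(s,'pred',c,bot_,'obs u',uc,'w',np.diff(lr).ravel(),'bottom',bb,'shift',uc-c[0],bb-bot_)
    obs.append([uc,c[1]+bb-bot_])
a=plane('side',obs,L+.005);m=a.mean(0)
print('tips sideworld',a[:,:2],'mid',m[:2],'offset mm',(m-p)[:2]*1e3,'sep',np.linalg.norm(a[0]-a[1]))
E
python3 tips.py
```

```text
p [0.50638287 0.06428711 0.16532049] [1.44067777e-04 7.47068050e-05 2.12996131e-04] [ 0.20121282 -0.0561992  -1.36546893] L 0.040320493516377176 ang 122.95332100128371
1 pred [250.25011082 256.66536537] 258.9741520947871 obs u 250.66649638824808 w [5.35667355 5.30551546 5.25202682] bottom 258.46590909090907 shift 0.41638556722648445 -0.5082430038780217
-1 pred [261.5574739  259.66180333] 261.97993441061783 obs u 261.6392584803904 w [5.40723961 5.4075689  5.379654  ] bottom 261.5381062355658 shift 0.08178457759481716 -0.44182817505202365
tips sideworld [[0.50117884 0.07559037]
 [0.51410649 0.05480993]] mid [0.50764267 0.06520015] offset mm [1.25979547 0.91303943] sep 0.024473474929845668
```

Run:
```python
from h import *
D=np.load('side_h2.npz');im=D['im']
u0,v0,Zm=232,203,9
k=cv2.resize(im[v0:v0+66,u0:u0+60].astype(np.uint8),(60*Zm,66*Zm),interpolation=cv2.INTER_CUBIC)
p,R=D['p'],D['R'];w=np.linspace(0,6.28,40)
def hl(X,c):
    q=cv2.convexHull(((proj('side',X)-[u0,v0]+.5)*Zm).astype(np.float32));cv2.polylines(k,[q.astype(np.int32)],True,c,1)
def box(x,y,z,a,b,cc):
    return p+(np.array([[x+i*a,y+j*b,z+l*cc] for i in(-.5,.5) for j in(-.5,.5) for l in(-.5,.5)]))@R.T
hl(box(0,0,.065,.044,.018,.014),(0,255,0))
for s in(-1,1):
    hl(p+np.array([[a,s*.0215+.009*np.cos(t),.008+.009*np.sin(t)] for a in(-.015,.015) for t in w])@R.T,(255,0,0))
    hl(p+np.array([[.006*np.cos(t),s*.0125+.006*np.sin(t),z] for z in(.12,.114) for t in w])@R.T,(255,0,0))
    hl(box(0,s*.0395,.010,.020,.018,.030),(0,0,255))
q=[.4840,.0463,.5745]
for X,v in ringpolys(q,.021):hl(X,(0,0,255)) if len(X)<100 else None
cv2.imwrite('pics/hov3.png',k[:,:,::-1])
```

```text
(no output)
```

View pics/hov3.png

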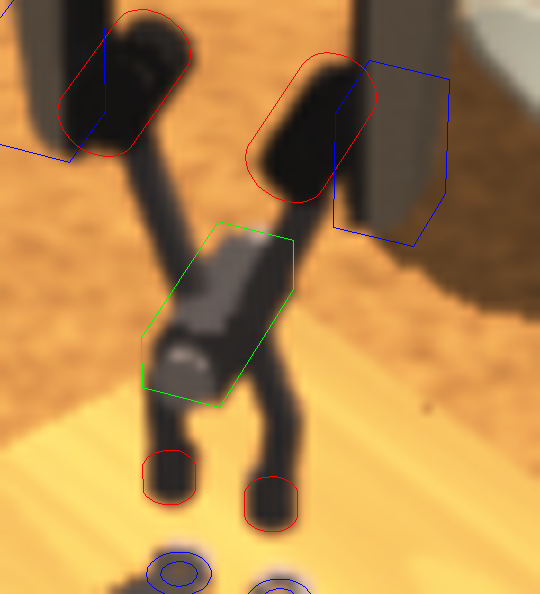

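The tips match the prediction while the fingers and barrels sit about 1.3 px right, so some tilt of roughly 1° remains and the side camera is biased. The eyes are at about (179,573) and (281,598). I'll blend both cameras' estimates, lower gently and watch the force.

Emit:
drive_tool(
  rows=[
    [1.6, -2.5, 4, 0, 0, 0, 0.663],
    [1.6, -2.5, 8, 0, 0, 0, 0.663],
    [1.6, -2.5, 12, 0, 0, 0, 0.663],
    [1.6, -2.5, 14, 0, 0, 0, 0.663],
    [1.6, -2.5, 14, 0, 0, 0, 0.663],
    [1.6, -2.5, 14, 0, 0, 0, 0.663],
    [1.6, -2.5, 14, 0, 0, 0, 0.663],
    [1.6, -2.5, 14, 0, 0, 0, 0.663],
  ],
)

```text
time: 12.58
tool_pos: [0.506, 0.061, 0.1506]
tcp_rot: [[-0.84, -0.543, 0.0], [-0.543, 0.84, -0.0], [-0.0, -0.0, -1.0]]
wrist_force: [-0.5, -0.2, -1.3]
finger_gap: 0.666
gripper_force: 7.9
```

```bash
cat > ck.py <<'E'
from h import *
import sys
p,R,F,sd=avg(4);print('t',bot.read_state()['time'],'p',np.round(p,4),'L',round(p[2]-.125,4),'F',np.round(F,2),'tool',np.round(R.T@F,2),'tilt',np.round(R[:2,2],4))
im,_=grab('side',3);g=im.max(-1).astype(int)
np.savez('ck.npz',im=im,p=p,R=R)
if len(sys.argv)>1:
    for v in range(252,278):print(v,g[v,243:274])
E
python3 ck.py 1
```

```text
t 12.7833 p [0.506  0.061  0.1506] L 0.0256 F [-0.22  0.1  -1.27] tool [0.13 0.2  1.27] tilt [ 0.0004 -0.0001]
252 [253 254 254 254 254 233 101  81  88  90  90  90  88  72  69 138 223 193
  83  46  54  96 194 250 251 251 250 250 251 252 253]
253 [254 253 254 254 254 243 107  66  83  89  92 100 110  98 132 217 249 244
 128  52  48  70 148 245 252 251 251 250 250 250 252]
254 [254 254 253 254 254 253 124  50  67  84 111 162 194 193 224 250 251 248
 172  69  46  58 110 214 251 252 252 251 251 250 250]
255 [254 254 254 254 254 253 124  44  48  70 151 241 251 252 252 253 252 249
 203  81  44  53  97 196 250 251 252 252 251 251 250]
256 [254 254 254 254 254 252 129  48  45  66 161 252 253 253 253 253 253 252
 239 103  44  48  80 171 249 251 252 252 252 251 251]
257 [254 254 254 254 254 252 146  55  44  54 135 248 253 253 253 253 253 251
 226  93  44  47  77 171 248 251 251 251 252 252 251]
258 [254 254 254 254 254 253 150  55  43  45  76 179 252 254 253 253 253 251
 223  91  44  49  96 202 249 251 251 251 251 251 251]
259 [254 254 254 254 254 253 151  55  44  44  53 129 244 254 254 253 253
[... 1716 characters left out ...]
 210 198 239 254 254 254 254 254 254 254 254]
273 [ 98  89 103 117 124 125 125 126 127 128 151 225 171 232 149 130 130 129
 167 216 226 228 252 254 254 254 254 254 254 254 254]
274 [109 104 119 125 126 126 125 126 127 128 130 145 130 142 126 127 136 136
 182 228 226 232 251 253 254 254 254 254 254 254 254]
275 [ 98 118 127 127 127 126 126 126 125 126 127 127 127 135 136 149 194 150
 167 228 229 234 250 253 254 254 254 254 254 254 254]
276 [ 91 110 127 130 128 127 127 126 126 125 126 128 144 207 216 221 248 206
 141 202 197 220 249 253 253 253 254 254 254 254 254]
277 [ 90 107 127 130 129 129 128 127 126 126 126 127 157 241 251 245 251 233
 122 109 120 184 246 253 253 253 253 254 254 254 254]
```

Numerically, the tips in the image need about 0.85 px more toward the camera, so I'll shift 2 mm and lower gently.

Emit:
drive_tool(
  rows=[
    [1.8, -0.8, 0, 0, 0, 0, 0.663],
    [1.8, -0.8, 0.5, 0, 0, 0, 0.663],
    [1.8, -0.8, 1, 0, 0, 0, 0.663],
    [1.8, -0.8, 1.5, 0, 0, 0, 0.663],
    [1.8, -0.8, 2, 0, 0, 0, 0.663],
    [1.8, -0.8, 2.5, 0, 0, 0, 0.663],
    [1.8, -0.8, 3, 0, 0, 0, 0.663],
    [1.8, -0.8, 3, 0, 0, 0, 0.663],
    [1.8, -0.8, 3, 0, 0, 0, 0.663],
  ],
)

```text
time: 13.68
tool_pos: [0.5053, 0.0594, 0.1481]
tcp_rot: [[-0.84, -0.543, 0.001], [-0.543, 0.84, 0.0], [-0.001, -0.001, -1.0]]
wrist_force: [-0.2, 0.8, 5.9]
finger_gap: 0.666
gripper_force: 8.9
```

```bash
python3 ck.py
```

```text
t 13.8833 p [0.5053 0.0594 0.1481] L 0.0231 F [-0.47  1.28  5.53] tool [-0.31  1.33 -5.53] tilt [0.0012 0.0001]
```

Run:
```python
from h import *
D=np.load('ck.npz');g=D['im'].max(-1).astype(int);print(' '*4,list(range(243,272)))
for v in range(259,276):print(v,' '.join('%3d'%x for x in g[v,243:272]))
p,R=D['p'],D['R'];s=bot.read_state();print('torque tool',R.T@np.array(s['wrist_torque']))
for s in(1,-1):
    b=p+R@np.array([0,s*.0125,0]);print(proj('side',[[b[0],b[1],p[2]-.12]]),proj('side',[[b[0],b[1],p[2]-.125]]))
```

```text
[243, 244, 245, 246, 247, 248, 249, 250, 251, 252, 253, 254, 255, 256, 257, 258, 259, 260, 261, 262, 263, 264, 265, 266, 267, 268, 269, 270, 271]
259 254 254 254 254 254 253 151  55  43  47  93 209 253 254 254 253 253 251 227  93  45  47  76 171 249 251 251 251 251
260 254 254 254 254 254 253 150  56  43  44  56 135 246 254 254 254 253 252 224  92  44  49  96 205 250 251 251 250 250
261 254 254 254 254 254 252 148  55  43  43  50 122 243 254 254 254 254 252 214  85  46  52 115 230 251 251 251 251 250
262 253 254 254 254 254 252 147  55  42  44  51 121 242 254 254 254 254 246 146  59  45  52 119 233 251 252 251 251 251
263 252 253 254 254 254 252 142  53  43  44  50 116 238 254 254 254 254 182  79  47  46  52 120 234 252 252 252 251 251
264 253 252 253 254 254 249 126  49  43  45  49 102 223 254 254 254 253 130  46  44  46  53 121 235 252 252 252 252 251
265 253 253 252 253 253 241 112  48  45  46  49  84 190 253 254 254 253 123  43  43  45  54 125 237 252 252 252 252 252
266 254 253 253 251 245 189  97  65  59  60  66  91 180 253 254 254 252 121  44  43  44  53 122 236 253 253 252 25
[... 555 characters left out ...]
49 106  94 108 139 133 178 243 254 254 254 254 254
272  88  87  91 100 112 122 126 127 126 124 123 139 216 250 183 155 131 114 109 162 202 197 239 254 254 254 254 254 254
273  95  90 103 117 124 124 125 127 127 127 126 152 234 237 150 130 129 122 145 217 218 227 252 254 254 254 254 254 254
274 107 104 119 125 127 126 125 125 126 128 127 129 146 145 126 126 128 133 175 224 220 228 251 253 254 254 254 254 254
275 105 118 127 128 127 126 126 126 125 126 127 127 126 126 134 135 137 143 173 221 218 228 250 253 254 254 254 254 254
torque tool [-0.4094874   0.08338923  0.03791878]
[[251.2346534  264.42499658]] [[251.25880168 266.21592301]]
[[262.46897373 267.4560106 ]] [[262.45994965 269.24922353]]
```

Emit:
drive_tool(
  rows=[
    [0, 0, -0.6, 0, 0, 0, 0.663],
    [0, 0.4, -0.6, 0, 0, 0, 0.663],
    [0, 0.8, -0.6, 0, 0, 0, 0.663],
    [0, 0.8, 0, 0, 0, 0, 0.663],
    [0, 0.8, 0, 0, 0, 0, 0.663],
    [0, 0.8, 0, 0, 0, 0, 0.663],
  ],
)

```text
time: 14.53
tool_pos: [0.505, 0.0598, 0.148]
tcp_rot: [[-0.84, -0.543, 0.002], [-0.543, 0.84, -0.001], [-0.001, -0.001, -1.0]]
wrist_force: [1.0, 0.1, 4.2]
finger_gap: 0.66
gripper_force: 9.2
```

```bash
python3 ck.py;python3 - <<'E'
from h import *
D=np.load('ck.npz');R=D['R'];print('torque',R.T@np.array(bot.read_state()['wrist_torque']))
q=[.48386,.0463,.5745];c,s=np.cos(q[2]),np.sin(q[2])
for k in(1,-1):print(proj('side',[[q[0]+.027*c-k*.0125*s,q[1]+.027*s+k*.0125*c,z] for z in(.0215,.024)]))
E
```

```text
t 14.7333 p [0.505  0.0598 0.148 ] L 0.023 F [ 0.33 -0.28  5.26] tool [-0.13 -0.42 -5.26] tilt [ 0.0016 -0.0005]
torque [ 0.04032408 -0.01478971  0.05766177]
[[251.33633183 266.11709879]
 [251.32440929 265.22502786]]
[[262.51109607 269.14105453]
 [262.51566087 268.24785941]]
```

Emit:
drive_tool(
  rows=[
    [0, 0, -0.8, 0, 0, 0, 0.663],
    [-0.6, 0, -0.8, 0, 0, 0, 0.663],
    [-1.2, 0, -0.8, 0, 0, 0, 0.663],
    [-1.2, 0, 0, 0, 0, 0, 0.663],
    [-1.2, 0, 0, 0, 0, 0, 0.663],
    [-1.2, 0, 0, 0, 0, 0, 0.663],
  ],
)

```text
time: 15.38
tool_pos: [0.5058, 0.0606, 0.1479]
tcp_rot: [[-0.84, -0.543, 0.001], [-0.543, 0.84, -0.0], [-0.001, -0.001, -1.0]]
wrist_force: [-0.2, -0.2, 5.3]
finger_gap: 0.665
gripper_force: 9.0
```

```bash
python3 ck.py;python3 - <<'E'
from h import *
D=np.load('ck.npz');R=D['R'];print('torque',R.T@np.array(bot.read_state()['wrist_torque']))
E
```

```text
t 15.5833 p [0.5058 0.0606 0.148 ] L 0.023 F [ 0.52 -1.22  5.68] tool [ 0.22 -1.31 -5.68] tilt [ 0.0011 -0.0002]
torque [ 0.16458894  0.09890958 -0.03889299]
```

Emit:
drive_tool(
  rows=[
    [0, 0, -1.5, 0, 0, 0, 0.663],
    [-0.8, -0.3, -1.5, 0, 0, 0, 0.663],
    [-1.5, -0.3, -1.5, 0, 0, 0, 0.663],
    [-1.5, -0.3, -0.5, 0, 0, 0, 0.663],
    [-1.5, -0.3, 0, 0, 0, 0, 0.663],
    [-1.5, -0.3, 0, 0, 0, 0, 0.663],
  ],
)

```text
time: 16.23
tool_pos: [0.5069, 0.0616, 0.1477]
tcp_rot: [[-0.84, -0.543, 0.0], [-0.543, 0.84, 0.001], [-0.0, 0.001, -1.0]]
wrist_force: [-0.8, 1.0, 5.4]
finger_gap: 0.665
gripper_force: 9.1
```

```bash
python3 ck.py;python3 - <<'E'
from h import *
D=np.load('ck.npz');R=D['R'];print('torque',R.T@np.array(bot.read_state()['wrist_torque']))
g=D['im'].max(-1).astype(int);print(' '*4,list(range(243,272)))
for v in range(259,278):print(v,' '.join('%3d'%x for x in g[v,243:272]))
E
```

```text
t 16.4333 p [0.5068 0.0615 0.1477] L 0.0227 F [-1.18  1.13  5.26] tool [ 0.37  1.59 -5.26] tilt [0.0001 0.0006]
torque [-0.4818629   0.07629298  0.03802794]
     [243, 244, 245, 246, 247, 248, 249, 250, 251, 252, 253, 254, 255, 256, 257, 258, 259, 260, 261, 262, 263, 264, 265, 266, 267, 268, 269, 270, 271]
259 254 254 254 254 254 253 124  44  45  52 105 214 254 254 254 253 253 250 175  69  45  52 116 230 250 251 251 251 251
260 254 254 254 254 254 251 117  45  44  43  60 161 254 254 254 254 253 250 143  56  45  53 124 238 250 251 251 250 250
261 254 254 254 254 253 236  98  44  44  43  56 154 254 254 254 254 254 246 130  53  46  60 149 250 252 251 251 251 250
262 253 254 254 254 254 232  96  43  43  44  59 157 254 254 254 254 252 202  87  47  46  69 163 251 252 252 251 251 251
263 252 253 254 254 254 236  98  43  43  45  63 154 251 254 254 254 245 133  54  44  47  70 165 251 252 252 252 251 251
264 253 252 253 254 254 238 101  44  43  44  51 107 221 254 254 254 237 102  44  44  47  73 168 251 252 252 252 252 251
265 253 253 252 253 252 232 102  49  46  47  56  91 190 253 254 254 235 
[... 787 characters left out ...]
 112 122 125 126 126 124 122 125 171 249 180 135 128 117 123 164 202 196 239 254 254 254 254 254 254
273 109  90 103 117 124 124 125 127 127 127 124 124 155 232 149 130 130 126 162 219 220 227 252 254 254 254 254 254 254
274 109 104 118 125 126 126 125 125 126 128 126 125 127 142 126 127 136 128 155 219 221 227 251 253 254 254 254 254 254
275  97 118 127 128 127 126 126 126 126 126 128 127 126 126 135 149 194 144 125 182 190 213 249 253 254 254 254 254 254
276  91 110 127 130 129 127 127 126 126 126 126 127 129 143 203 220 247 204 114 105 109 157 248 253 253 253 254 254 254
277  90 108 127 129 130 130 128 127 126 126 126 126 129 157 236 240 242 229 119  88  92 145 246 253 253 253 253 254 254
```

Emit:
drive_tool(
  rows=[
    [0, 0, -1.5, 0, 0, 0, 0.663],
    [-0.6, 0.8, -1.5, 0, 0, 0, 0.663],
    [-1.2, 0.8, -1.5, 0, 0, 0, 0.663],
    [-1.2, 0.8, -0.5, 0, 0, 0, 0.663],
    [-1.2, 0.8, 0, 0, 0, 0, 0.663],
    [-1.2, 0.8, 0, 0, 0, 0, 0.663],
  ],
)

```text
time: 17.08
tool_pos: [0.507, 0.0626, 0.1469]
tcp_rot: [[-0.84, -0.543, -0.001], [-0.543, 0.84, 0.0], [0.001, 0.001, -1.0]]
wrist_force: [-0.5, -0.1, -0.5]
finger_gap: 0.665
gripper_force: 8.0
```

```bash
sed -i "1,/^im,_/s/^im,_/print('tq',np.round(R.T@np.array(bot.read_state()['wrist_torque']),2));im,_/" ck.py; python3 ck.py
```

```text
t 17.2833 p [0.5072 0.0625 0.1472] L 0.0222 F [ 0.07 -0.04 -0.87] tool [-0.04 -0.07  0.87] tilt [-0.0004 -0.    ]
tq [-0.1  -0.02 -0.03]
```

The pins dropped into the eyes and the force vanished. I'll seat them now.

Emit:
drive_tool(
  rows=[
    [0, 0, 1, 0, 0, 0, 0.663],
    [0, 0, 2, 0, 0, 0, 0.663],
    [0, 0, 3, 0, 0, 0, 0.663],
    [0, 0, 3.5, 0, 0, 0, 0.663],
    [0, 0, 3.5, 0, 0, 0, 0.663],
  ],
)

```text
time: 17.85
tool_pos: [0.5074, 0.0626, 0.1439]
tcp_rot: [[-0.84, -0.543, 0.0], [-0.543, 0.84, 0.0], [-0.0, 0.0, -1.0]]
wrist_force: [-0.8, -0.5, -0.5]
finger_gap: 0.664
gripper_force: 8.1
```

```bash
python3 ck.py
```

```text
t 18.05 p [0.5073 0.0625 0.1439] L 0.0189 F [ 0.16 -0.25 -1.34] tool [-0.   -0.3   1.34] tilt [-0.  0.]
tq [-0.09 -0.01  0.01]
```

Emit:
drive_tool(
  rows=[
    [0, 0, 0.6, 0, 0, 0, 0.64],
    [0, 0, 0.6, 0, 0, 0, 0.61],
    [0, 0, 0.6, 0, 0, 0, 0.58],
    [0, 0, 0.6, 0, 0, 0, 0.55],
    [0, 0, 0.6, 0, 0, 0, 0.52],
    [0, 0, 0.6, 0, 0, 0, 0.49],
    [0, 0, 0.6, 0, 0, 0, 0.46],
    [0, 0, 0.6, 0, 0, 0, 0.44],
    [0, 0, 0.6, 0, 0, 0, 0.42],
    [0, 0, 0.6, 0, 0, 0, 0.42],
    [0, 0, 0.6, 0, 0, 0, 0.42],
    [0, 0, 0.6, 0, 0, 0, 0.42],
  ],
  newtons=35,
)

```text
time: 19.2
tool_pos: [0.5087, 0.0632, 0.1454]
tcp_rot: [[-0.839, -0.543, 0.003], [-0.543, 0.84, 0.001], [-0.004, -0.001, -1.0]]
wrist_force: [-1.8, 2.3, 9.2]
finger_gap: 0.421
gripper_force: 16.4
```

```bash
python3 ck.py;python3 -c "
from h import *;s=bot.read_state();print(s['finger_gap']*92,s['gripper_force'])"
```

```text
t 19.4 p [0.5086 0.0632 0.1454] L 0.0204 F [-1.31  3.34  8.82] tool [-0.74  3.51 -8.82] tilt [0.0033 0.0013]
tq [-0.92 -0.08  0.01]
38.19410478390039 16.361553221940994
```

Emit:
drive_tool(
  rows=[
    [0, 0, -1, 0, 0, 0, 0.42],
    [0, 0, -2, 0, 0, 0, 0.42],
    [0, 0, -3, 0, 0, 0, 0.42],
    [0, 0, -5, 0, 0, 0, 0.42],
    [0, 0, -10, 0, 0, 0, 0.42],
    [0, 0, -20, 0, 0, 0, 0.42],
    [0, 0, -35, 0, 0, 0, 0.42],
    [0, 0, -48, 0, 0, 0, 0.42],
    [0, 0, -50, 0, 0, 0, 0.42],
    [0, 0, -50, 0, 0, 0, 0.42],
    [0, 0, -50, 0, 0, 0, 0.42],
  ],
)

```text
time: 20.47
tool_pos: [0.5071, 0.0625, 0.1931]
tcp_rot: [[-0.84, -0.543, -0.0], [-0.543, 0.84, -0.0], [0.0, 0.0, -1.0]]
wrist_force: [-0.3, -0.0, -1.8]
finger_gap: 0.418
gripper_force: 14.7
```

```bash
python3 ck.py;python3 - <<'E'
from h import *
D=np.load('ck.npz');im,p=D['im'],D['p']
c=proj('side',[p-[0,0,.09]])[0].astype(int);print(c)
u0,v0=c[0]-40,c[1]-35
k=cv2.resize(im[v0:v0+75,u0:u0+80].astype(np.uint8),(640,600),interpolation=cv2.INTER_CUBIC)
cv2.imwrite('pics/ringup.png',k[:,:,::-1])
E
```

```text
t 20.6667 p [0.5067 0.0626 0.1924] L 0.0674 F [ 0.28  0.07 -2.01] tool [-0.28 -0.1   2.01] tilt [-0.0017  0.0002]
tq [-0.04 -0.07  0.03]
[256 236]
```

View pics/ringup.png

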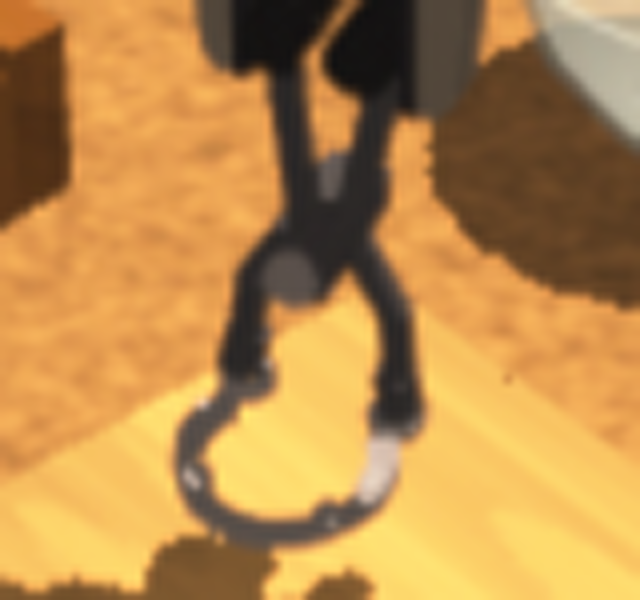

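The ring is up, spread and about level on the tips, its back arc at about (275,535) in the crop. I'll measure the ring centre relative to the TCP and to the column with the side camera.

```bash
cat > ringfit.py <<'E'
from h import *
def fitring(im,p,R,zring,yaw,half=75):
    c,s=np.cos(yaw),np.sin(yaw)
    a=np.radians(np.linspace(180-half,180+half,60));e=np.c_[np.cos(a),np.sin(a)]
    arc=np.r_[.026*e,.018*e[::-1]]
    def poly(q,z):
        x,y=q;return np.c_[arc[:,0]*c-arc[:,1]*s+x,arc[:,0]*s+arc[:,1]*c+y,np.full(len(arc),z)]
    q0=p[:2]-.027*np.array([c,s]);cc=proj('side',poly(q0,zring));lo=np.floor(cc.min(0)-4).astype(int);hi=np.ceil(cc.max(0)+5).astype(int)
    box=(lo[0],lo[1],*(hi-lo));I=np.clip(im[lo[1]:hi[1],lo[0]:hi[0],0],90,255)[...,None]
    # ignore pixels inside box near the arms/pliers: weight by region within 12 mm of arc poly
    def mk(q):
        t=np.clip(sum(raster('side',[(poly(q,zring+d),1.)],box) for d in(-.003,-.001,.001,.003)),0,1);return t
    W=cv2.dilate(mk(q0),np.ones((9,9)))>.5
    f=lambda d:score(mk(q0+d*.003)[W],I[W])
    r=min((minimize(f,s0,method='Nelder-Mead',options=dict(initial_simplex=np.array(s0)+[[0,0],[.7,0],[0,.7]])) for s0 in([0,0],[1,1],[-1,-1],[1,-1],[-1,1])),key=lambda r:r.fun)
    return q0+r.x*.003,r.fun,q0
if __name__=='__main__':
    D=np.load('ck.npz')
    for z in(.066,.068,.070):
        q,f,q0=fitring(D['im'],D['p'],D['R'],z,np.radians(32.95));print(z,'ring side-world',np.round(q,4),'vs nominal offset mm',np.round((q-q0)*1e3,2),'res',round(f,3),'TCP-ring',np.round((D['p'][:2]-q)*1e3,2))
E
python3 ringfit.py
```

```text
0.066 ring side-world [0.4813 0.0464] vs nominal offset mm [-2.77 -1.51] res 0.632 TCP-ring [25.42 16.2 ]
0.068 ring side-world [0.4801 0.0445] vs nominal offset mm [-3.93 -3.4 ] res 0.637 TCP-ring [26.59 18.09]
0.07 ring side-world [0.479  0.0425] vs nominal offset mm [-5.09 -5.34] res 0.622 TCP-ring [27.75 20.03]
```

```bash
sed -i "s/^    box=.*/    box=(lo[0],lo[1],*(hi-lo));S=im[lo[1]:hi[1],lo[0]:hi[0]];I=np.clip((S[...,0]-S[...,2])\/(S.max(-1)+1),.15,.6)[...,None]/" ringfit.py; python3 ringfit.py
python3 - <<'E'
from h import *
D=np.load('ck.npz');im,p=D['im'],D['p']
print(p)
S=im;I=((S[...,0]-S[...,2])/(S.max(-1)+1)*100).astype(int)
for v in range(248,272):print(v,' '.join('%2d'%x for x in I[v,234:272]))
E
```

```text
0.066 ring side-world [0.4842 0.0483] vs nominal offset mm [0.13 0.37] res 0.68 TCP-ring [22.53 14.32]
0.068 ring side-world [0.4831 0.0468] vs nominal offset mm [-0.99 -1.11] res 0.722 TCP-ring [23.65 15.8 ]
0.07 ring side-world [0.4818 0.0446] vs nominal offset mm [-2.24 -3.29] res 0.756 TCP-ring [24.9  17.98]
[0.50671121 0.06257246 0.1923829 ]
248 64 64 64 64 64 63 61 56 57 51 25 16 21 30 19 27 52 59 58 58 59 58 59 58 57 57 58 59 59 39 12 12 12 32 56 58 57 58
249 64 63 63 62 61 58 57 55 57 47 22 17 18 20 21 35 55 58 58 58 58 58 58 59 59 58 58 59 60 43 11 11 13 27 55 59 57 58
250 63 62 60 56 55 55 52 48 52 31 17 19 30 34 43 55 58 57 58 58 59 58 58 58 58 58 59 59 57 45 11 12 10 22 52 60 58 57
251 61 56 54 54 54 55 45 28 27 18 18 34 54 56 57 58 57 58 57 58 58 58 58 58 58 59 58 59 49 28 10 12 10 17 45 58 59 57
252 55 55 55 55 55 57 38 20 17 17 24 50 57 56 55 56 57 57 57 57 57 57 58 58 58 58 59 58 37 16 11 11 11 17 39 56 59 59
253 55 55 55 56 57 41 19 17 17 26 44 56 56 55 54 55 56 57 57 57 57 57 57 58 58 58 59 58 36 16 14 15 15 19 36 55 59 59
254 56 55 55 57 50 23 17 17 27 48 58 58 57 
[... 1380 characters left out ...]
59 59 59 60 59 59 52 32 23 18 18 21 25 32 36 37 37 34 32 27 18 17 19 23 32 46 57 57 54 54 56 56 57 58 57 58 59
267 59 59 60 59 62 63 62 60 47 45 28 19 18 18 17 17 17 18 17 17 18 21 25 33 48 56 58 56 54 54 54 54 55 56 57 58 58 58
268 59 60 62 62 63 62 62 62 58 57 44 31 27 23 21 20 26 27 28 31 36 44 51 57 58 56 56 55 54 54 54 54 54 55 56 57 58 58
269 59 63 63 62 61 61 61 61 61 60 58 53 48 41 39 40 53 55 55 56 56 57 57 57 56 56 56 55 55 54 54 54 54 54 54 56 57 58
270 59 63 61 61 61 61 61 61 61 61 62 61 60 60 60 60 62 59 58 57 56 55 55 55 56 56 56 56 55 55 54 54 54 54 54 54 56 56
271 62 63 61 61 61 61 61 61 61 61 61 61 61 62 62 62 64 58 57 57 57 56 55 55 56 60 58 56 56 55 55 54 54 54 54 54 54 55
```

```bash
cat > rim.py <<'E'
from h import *
def lower(im,cols,r0,r1,thr=37):
    S=im;I=(S[...,0]-S[...,2])/(S.max(-1)+1)*100;o=[]
    for c in cols:
        a=I[r0:r1,c];k=[i for i in range(len(a)-1) if a[i]<thr<=a[i+1]]
        if k:i=k[-1];o.append([c,r0+i+(thr-a[i])/(a[i+1]-a[i])])
    return np.array(o)
def cfit(uv,z,yaw,R=.026,span=70):
    P=plane('side',uv,z)[:,:2];c=P.mean(0)
    for _ in range(4):
        r=least_squares(lambda q:np.hypot(*(P-q).T)-R,c+ (np.array([np.cos(yaw),np.sin(yaw)])*.02 if _==0 else 0),loss='soft_l1',f_scale=.0005);c=r.x
        d=P-c;ang=np.degrees(np.arctan2(d[:,1],d[:,0])-yaw)%360;P2=P[abs(ang-180)<span]
        if len(P2)>5:P=P2
    return c,np.sqrt(np.mean(r.fun**2)),len(P)
E
python3 - <<'E'
from rim import *
yaw=np.radians(32.95)
a=lower(np.load('side.npz')['im'],range(236,270),268,292);
for z in(.018,):print('board',cfit(a,z,yaw))
D=np.load('ck.npz');b=lower(D['im'],range(237,266),255,275)
print(b[:,1].round(1))
for z in(.063,.065,.067):
    c,e,n=cfit(b,z,yaw);print(z,c,e,n,'TCP-ring',(D['p'][:2]-c)*1e3)
print((np.array([.5073,.0625])-cfit(a,.018,yaw)[0])*1e3)
E
```

```text
board (array([0.48592215, 0.04964799]), np.float64(0.00039106888256390445), 21)
[260.3 262.8 264.4 265.3 266.3 266.6 267.5 268.3 268.5 268.7 268.9 268.8
 268.4 268.3 268.3 268.2 268.  267.7 267.4 267.1 266.5 266.2 265.6 265.
 264.4 263.4 262.1 259.9]
0.063 [0.4841005  0.05039258] 0.0009059518864856532 23 TCP-ring [22.6107049  12.17987706]
0.065 [0.48289803 0.04858441] 0.0009133424623526956 23 TCP-ring [23.81317364 13.98804313]
0.067 [0.48169519 0.04677621] 0.000920866510493659 23 TCP-ring [25.01601593 15.79624721]
[21.37785309 12.85201271]
```

Emit:
drive_tool(
  rows=[
    [0, 0, -15, 0, 0, 0, 0.42],
    [0, 0, -35, 0, 0, 0, 0.42],
    [6, -12, -55, 0, 0, 0, 0.42],
    [18, -35, -68, 0, 0, 0, 0.42],
    [32, -62, -68, 0, 0, 0, 0.42],
    [46, -90, -68, 0, 0, 0, 0.42],
    [60, -117, -68, 0, 0, 0, 0.42],
    [74, -145, -68, 0, 0, 0, 0.42],
    [88, -172, -68, 0, 0, 0, 0.42],
    [102, -199, -68, 0, 0, 0, 0.42],
    [116, -227, -68, 0, 0, 0, 0.42],
    [130, -254, -68, 0, 0, 0, 0.42],
    [142, -277, -68, 0, 0, 0, 0.42],
    [148, -289, -68, 0, 0, 0, 0.42],
    [150.7, -294.5, -68, 0, 0, 0, 0.42],
    [150.7, -294.5, -68, 0, 0, 0, 0.42],
    [150.7, -294.5, -68, 0, 0, 0, 0.42],
    [150.7, -294.5, -68, 0, 0, 0, 0.42],
    [150.7, -294.5, -68, 0, 0, 0, 0.42],
    [150.7, -294.5, -68, 0, 0, 0, 0.42],
  ],
)

```text
time: 22.48
tool_pos: [0.541, -0.2655, 0.2615]
tcp_rot: [[-0.839, -0.544, 0.0], [-0.544, 0.839, 0.0], [-0.0, -0.0, -1.0]]
wrist_force: [0.0, -0.3, -2.0]
finger_gap: 0.42
gripper_force: 14.7
```

```bash
python3 ck.py
python3 - <<'E'
from h import *
D=np.load('ck.npz');im,p=D['im'],D['p']
to(.540,-.2665,.2604,122.95)
T,_=grab('top',2)
c=proj('top',[[.515,-.28,.13]])[0].astype(int)
g=T.max(-1).astype(int)
print(c);
for v in range(c[1]-14,c[1]+16,2):print(v,' '.join('%3d'%x for x in g[v,c[0]-16:c[0]+18:2]))
q=p[:2]-.027*np.array([np.cos(.575),np.sin(.575)]);print(q)
c=proj('side',[[*q,.134]])[0].astype(int);print('side',c)
S=im;I=((S[...,0]-S[...,2])/(S.max(-1)+1)*100).astype(int);g=S.max(-1).astype(int)
for v in range(c[1]-12,c[1]+20):print(v,' '.join('%3d'%x for x in g[v,c[0]-18:c[0]+20]))
E
```

```text
t 22.6833 p [ 0.5409 -0.266   0.2615] L 0.1365 F [-0.13 -0.14 -1.98] tool [ 0.19 -0.04  1.98] tilt [ 0.0001 -0.    ]
tq [-0.05  0.   -0.01]
t 22.83 shift [0.68 0.47 0.94] rot [-0.    0.   -0.04] F [ 0.12 -0.82 -1.11] p [ 0.5408 -0.2665  0.2613] ang 122.91 gap 38.7 14.7
[410 240]
226  54  40  46  44  46  42  32 120  99 142 183 163  68  64  49  13   8
228  46  38  46  40  44  45  74 119 109 189 198 185 180  44  17   6  15
230  43  82  38  44  42  69  70  90 152 210 205 195 193  18  13  64  14
232  41  46  42  42  95  95  89 126 207 213 207 205 146  48  76  24  12
234  41  47  38  58  94  92  98 191 219 212 208 210  83  56  13  13  10
236   2  60  48  95  94  85 170 224 217 214 212 138  12  15  14   8  10
238  90  28  94  94  91 135 225 227 213 213 197  15  13  14  11   3 140
240 125  79  94  94 129 206 228 223 218 213 154 105   8  13  14 155 226
242  86  95  94  94 183 221 221 218 222 131 193 208 241  43  30 143 220
244  94  91  88 178 207 210 213 211 167 167 193 206 227 238 178 139 218
246  94  92 137 189 197 200 204 190 128 173 186 204 224 232 231 224 221
248  90 139 179 186 187 189 
[... 4592 characters left out ...]
  84  84  94 149 178 140  94  96 150 153 150 150 150 151 150 150 150 150 150
348  57  58  69  78  80  80  79  80  81  82  82  82  81  82  82  83  84  83  84  84  84 102 180 213 194 128  95 142 151 150 150 150 150 151 150 150 150 150
349  56  58  71  78  81  81  82  81  82  81  82  82  82  81  82  82  83  84  84  83  84 103 187 213 156  98  85 106 143 150 150 150 151 150 151 151 151 151
350  56  58  72  78  81  82  83  83  83  83  83  82  82  83  82  82  81  82  83  83  84 101 181 195 134  91  86 103 143 150 151 150 151 151 151 151 151 151
351  57  59  72  77  80  82  83  83  84  84  85  85  84  83  83  83  83  82  82  82  84  98 158 160 114  88  88 109 145 151 152 151 151 152 151 152 151 152
```

Emit:
drive_tool(
  rows=[
    [0.7, 0.5, 8, 0, 0, 0, 0.42],
    [0.7, 0.5, 16, 0, 0, 0, 0.42],
    [0.7, 0.5, 23, 0, 0, 0, 0.42],
    [0.7, 0.5, 28, 0, 0, 0, 0.42],
    [0.7, 0.5, 30, 0, 0, 0, 0.42],
    [0.7, 0.5, 31, 0, 0, 0, 0.42],
    [0.7, 0.5, 31, 0, 0, 0, 0.42],
    [0.7, 0.5, 31, 0, 0, 0, 0.42],
    [0.7, 0.5, 31, 0, 0, 0, 0.42],
  ],
)

```text
time: 23.68
tool_pos: [0.5402, -0.2667, 0.2308]
tcp_rot: [[-0.84, -0.543, 0.001], [-0.543, 0.84, -0.0], [-0.0, -0.001, -1.0]]
wrist_force: [-0.2, 0.6, -1.0]
finger_gap: 0.421
gripper_force: 14.7
```

```bash
python3 ck.py
python3 - <<'E'
from h import *
D=np.load('ck.npz');im,p=D['im'],D['p'];g=im.max(-1).astype(int)
c=proj('side',[[.5154,-.2829,.105]])[0].astype(int);print('cap side',proj('side',[[.5154,-.2829,.107]]))
print('    ',' '.join('%3d'%x for x in range(c[0]-22,c[0]+20)))
for v in range(c[1]-16,c[1]+20):print(v,' '.join('%3d'%x for x in g[v,c[0]-22:c[0]+20]))
E
```

```text
t 23.8833 p [ 0.5401 -0.2667  0.2307] L 0.1057 F [ 0.52 -0.11 -1.76] tool [-0.37 -0.37  1.77] tilt [ 0.0006 -0.0004]
tq [-0.04 -0.07  0.01]
cap side [[386.91324665 344.9405983 ]]
     364 365 366 367 368 369 370 371 372 373 374 375 376 377 378 379 380 381 382 383 384 385 386 387 388 389 390 391 392 393 394 395 396 397 398 399 400 401 402 403 404 405
329 248 248 248 248 247 247 245 235 187 115  72  52  45  42  43  52  73 100 185 225 232 242 244 244 245 246 248 248 248 248 248 248 248 248 247 222 122  63  40  41  41  41
330 248 248 247 246 238 224 209 178 143 103  82  76  71  64  63  75  83  95 141 157 161 167 169 188 210 227 239 242 245 246 248 248 248 248 247 211  88  41  39  41  41  42
331 248 247 236 206 181 167 159 149 138 109  85  83  83  83  83  85  87 104 139 146 147 147 147 150 154 160 170 194 221 227 239 245 248 248 243 196  77  38  39  41  44  50
332 246 237 187 131 138 145 144 140 122 100  87  83  83  84  85  86  94 125 143 147 146 147 147 147 146 146 147 151 158 167 195 224 238 241 225 153  62  38  39  41  50  53
333 221 189 113  83 114 123 108  99  99  92  82  81  82  85 
[... 4743 characters left out ...]
 151 151 151
361  56  56  56  56  56  56  56  56  56  56  56  56  56  56  56  58  61  67  72  74  77  79  80  80  81  79  77  74  69  63  58  57  72 124 142 144 147 150 151 151 151 151
362  56  56  56  57  56  56  57  56  56  56  56  56  56  56  56  56  56  58  59  62  66  68  69  69  68  66  64  62  59  57  56  56  63  87  90  90 110 143 148 148 149 149
363  56  56  56  56  56  56  56  56  56  56  56  56  56  56  56  56  56  56  56  57  57  57  57  58  57  57  56  56  56  56  56  56  57  59  59  60  70 106 121 114 115 121
364  56  56  56  56  56  56  56  56  56  56  56  56  56  55  56  56  56  56  56  56  56  56  56  56  56  56  56  56  56  58  69  58  56  56  56  56  57  63  67  65  65  74
```

```bash
cat > rim2.py <<'E'
from rim import *
D=np.load('ck.npz');g=D['im'].max(-1);p=D['p'];uv=[]
for c in range(371,396):
    a=g[:,c]
    for v in range(374,345,-1):
        if a[v]<68<=a[v-1] and a[v-3]>75: uv.append([c,v-(68-a[v])/(a[v-1]-a[v])]);break
uv=np.array(uv);print(uv[:,1].round(1))
for off in(.1274,.129):
    z=p[2]-off
    for R in(.026,.025):
        c,e,n=cfit(uv,z,np.radians(32.95),R);print(off,R,'ring rim',c,e,n,'corrected',c-[.0019,.0032],'need move mm',([.5154,-.2829]-(c-[.0019,.0032]))*1e3,'TCP-ring',(p[:2]-c)*1e3)
E
python3 rim2.py
python3 - <<'E'
from rim import *
a=lower(np.load('side.npz')['im'],range(236,270),268,292)
for R in(.026,.025):print(cfit(a,.018,np.radians(32.95),R))
E
```

```text
[350.2 351.5 353.2 355.  356.6 357.7 358.7 359.4 360.1 360.5 361.  361.3
 361.6 361.8 362.  362.1 362.1 362.1 361.9 361.7 361.5 361.1 360.6 359.6
 358.8]
0.1274 0.026 ring rim [ 0.51166225 -0.28571711] 0.001246807808605908 25 corrected [ 0.50976225 -0.28891711] need move mm [5.63774923 6.01711311] TCP-ring [28.45453897 19.06634578]
0.1274 0.025 ring rim [ 0.51070393 -0.28622863] 0.0010926613881320356 25 corrected [ 0.50880393 -0.28942863] need move mm [6.59606825 6.52863139] TCP-ring [29.412858   19.57786406]
0.129 0.026 ring rim [ 0.51274164 -0.28501104] 0.001240131444252436 25 corrected [ 0.51084164 -0.28821104] need move mm [4.55835849 5.3110356 ] TCP-ring [27.37514823 18.36026827]
0.129 0.025 ring rim [ 0.51178179 -0.2855211 ] 0.0010853633424229034 25 corrected [ 0.50988179 -0.2887211 ] need move mm [5.51820968 5.82109656] TCP-ring [28.33499942 18.87032923]
(array([0.48592215, 0.04964799]), np.float64(0.00039106888256390445), 21)
(array([0.48507748, 0.04888822]), np.float64(0.00026137771620204415), 21)
```

Emit:
drive_tool(
  rows=[
    [0, 0, 0.7, 0, 0, 0, 0.42],
    [0, 0, 1.4, 0, 0, 0, 0.42],
    [0, 0, 2, 0, 0, 0, 0.42],
    [0, 0, 2, 0, 0, 0, 0.42],
  ],
)

```text
time: 24.37
tool_pos: [0.5399, -0.2665, 0.2281]
tcp_rot: [[-0.84, -0.543, -0.0], [-0.543, 0.84, 0.0], [0.0, 0.0, -1.0]]
wrist_force: [0.4, -0.6, -2.1]
finger_gap: 0.42
gripper_force: 14.7
```

```bash
sed -i 's/range(374,345/range(378,345/;s/cfit(uv,z,np.radians(32.95),R)/cfit(uv,z,np.radians(32.95),R,span=45)/' rim2.py; python3 ck.py; python3 rim2.py
```

```text
t 24.5667 p [ 0.5399 -0.2666  0.2283] L 0.1033 F [ 0.03 -0.07 -1.58] tool [ 0.01 -0.07  1.58] tilt [-0.0001 -0.    ]
tq [-0.04  0.03 -0.03]
[352.9 352.5 354.1 355.2 356.7 357.7 358.7 359.4 360.1 360.5 361.  361.3
 361.6 361.8 362.  362.1 362.1 362.1 361.9 361.7 361.5 361.1 360.6 377.8
 359.1]
0.1274 0.026 ring rim [ 0.51280717 -0.28441939] 0.006507422568094051 21 corrected [ 0.51090717 -0.28761939] need move mm [4.49283399 4.71938978] TCP-ring [27.1199147  17.84933638]
0.1274 0.025 ring rim [ 0.51193842 -0.28500388] 0.006507748772203997 21 corrected [ 0.51003842 -0.28820388] need move mm [5.36158053 5.30387562] TCP-ring [27.98866124 18.43382222]
0.129 0.026 ring rim [ 0.51389069 -0.28371662] 0.006523937809014731 21 corrected [ 0.51199069 -0.28691662] need move mm [3.40931081 4.01661842] TCP-ring [26.03639153 17.14656502]
0.129 0.025 ring rim [ 0.51302184 -0.2843014 ] 0.006524263390133207 21 corrected [ 0.51112184 -0.2875014 ] need move mm [4.27816437 4.60139698] TCP-ring [26.90524508 17.73134358]
```

Run:
```python
from h import *
D=np.load('ck.npz');im,p=D['im'],D['p'];g=im.max(-1).astype(int)
print('    ',' '.join('%3d'%x for x in range(364,408)))
for v in range(332,364):print(v,' '.join('%3d'%x for x in g[v,364:408]))
```

```text
364 365 366 367 368 369 370 371 372 373 374 375 376 377 378 379 380 381 382 383 384 385 386 387 388 389 390 391 392 393 394 395 396 397 398 399 400 401 402 403 404 405 406 407
332 246 237 187 131 138 145 144 138 114  87  82  84  83  82  82  83  89 121 142 146 147 146 147 146 146 147 147 151 158 167 194 224 238 243 232 161  65  38  39  41  43  60 132 240
333 221 188 112  83 114 122 108  94  77  77  81  83  84  84  85  86  93 126 144 146 146 146 147 146 146 146 146 146 147 148 152 166 193 216 202 138  58  39  39  41  50  61 134 241
334 166 150 115  74  72  74  69  86 105  95  82  80  82  85  92 100 115 139 145 145 147 146 146 146 146 146 146 146 146 146 146 147 147 138 129  97  49  38  38  40  47  55 133 242
335 147 146 140 113  87  76  62  88 157 135  88  80  81  90 109 124 128 131 141 133 143 146 146 146 146 146 146 146 146 146 146 145 132 104  83  62  40  38  38  39  41  53 133 243
336 146 146 146 140 108  67  65  77  95  90  81  80  79  75  69  70  70  78 117  86 124 143 146 146 146 146 147 147 147 147 147 145 125  93  78  59  41  38  38  39  40  56 138 244
337 146 146 146 139 106 
[... 4135 characters left out ...]
  56  56  56  56  56  56  56  56  56  57  61  69  75  78  80  81  82  82  82  82  82  82  82  82  81  75  64  58  57  76 126 136 149 151 151 151 151 151 151 151
361  56  56  56  56  56  56  56  56  56  56  56  56  56  56  56  58  61  68  72  75  77  79  80  80  80  79  76  74  69  63  57  56  58  82 138 144 147 148 148 151 151 151 151 151
362  56  56  56  56  56  56  55  56  56  56  56  56  56  56  56  55  56  57  60  63  66  68  69  69  68  66  64  62  58  57  56  56  56  65  87  90 107 124 116 144 148 148 151 152
363  56  56  56  56  56  56  56  56  56  56  56  56  56  56  56  56  56  56  56  57  57  57  57  57  57  58  56  56  56  56  56  56  56  57  59  59  65  69  71 108 114 119 138 146
```

Edges that moved against the static column show the ring roughly centred over it. I'll continue down slowly, checking force.

Emit:
drive_tool(
  rows=[
    [0, 0, 0.7, 0, 0, 0, 0.42],
    [0, 0, 1.4, 0, 0, 0, 0.42],
    [0, 0, 2, 0, 0, 0, 0.42],
    [0, 0, 2, 0, 0, 0, 0.42],
  ],
)

```text
time: 25.05
tool_pos: [0.5399, -0.2666, 0.2261]
tcp_rot: [[-0.84, -0.543, -0.0], [-0.543, 0.84, -0.0], [0.0, -0.0, -1.0]]
wrist_force: [0.8, -0.3, -2.2]
finger_gap: 0.424
gripper_force: 14.6
```

```bash
python3 ck.py
```

```text
t 25.25 p [ 0.54   -0.2666  0.2263] L 0.1013 F [-0.24 -0.58 -1.51] tool [ 0.52 -0.36  1.51] tilt [ 0.     -0.0001]
tq [ 0.05 -0.03 -0.03]
```

Emit:
drive_tool(
  rows=[
    [0, 0, 0.7, 0, 0, 0, 0.42],
    [0, 0, 1.4, 0, 0, 0, 0.42],
    [0, 0, 2, 0, 0, 0, 0.42],
    [0, 0, 2, 0, 0, 0, 0.42],
  ],
)

```text
time: 25.73
tool_pos: [0.5399, -0.2665, 0.2241]
tcp_rot: [[-0.84, -0.543, -0.0], [-0.543, 0.84, 0.0], [0.0, 0.0, -1.0]]
wrist_force: [-0.6, 0.1, -1.2]
finger_gap: 0.419
gripper_force: 14.6
```

```bash
python3 ck.py
```

```text
t 25.9333 p [ 0.5399 -0.2666  0.2243] L 0.0993 F [ 0.02 -0.63 -1.83] tool [ 0.32 -0.54  1.83] tilt [-0.0001 -0.    ]
tq [0.11 0.06 0.02]
```

Emit:
drive_tool(
  rows=[
    [0, 0, 0.7, 0, 0, 0, 0.42],
    [0, 0, 1.4, 0, 0, 0, 0.42],
    [0, 0, 2.1, 0, 0, 0, 0.42],
    [0, 0, 2.8, 0, 0, 0, 0.42],
    [0, 0, 3.5, 0, 0, 0, 0.42],
    [0, 0, 3.5, 0, 0, 0, 0.42],
  ],
)

```text
time: 26.58
tool_pos: [0.5399, -0.2665, 0.2206]
tcp_rot: [[-0.84, -0.543, -0.0], [-0.543, 0.84, 0.0], [0.0, 0.0, -1.0]]
wrist_force: [0.2, -0.7, -1.8]
finger_gap: 0.418
gripper_force: 14.6
```

```bash
python3 ck.py
```

```text
t 26.7833 p [ 0.5399 -0.2665  0.2208] L 0.0958 F [-0.54 -0.19 -1.76] tool [0.55 0.13 1.76] tilt [-0.0001  0.    ]
tq [ 0.14  0.04 -0.01]
```

Emit:
drive_tool(
  rows=[
    [0, 0, 1, 0, 0, 0, 0.42],
    [0, 0, 2, 0, 0, 0, 0.42],
    [0, 0, 3, 0, 0, 0, 0.42],
    [0, 0, 4, 0, 0, 0, 0.42],
    [0, 0, 5, 0, 0, 0, 0.42],
    [0, 0, 6, 0, 0, 0, 0.42],
    [0, 0, 6, 0, 0, 0, 0.42],
  ],
)

```text
time: 27.52
tool_pos: [0.54, -0.2666, 0.215]
tcp_rot: [[-0.84, -0.543, 0.0], [-0.543, 0.84, -0.0], [-0.0, -0.0, -1.0]]
wrist_force: [-0.3, 0.7, 1.0]
finger_gap: 0.424
gripper_force: 14.8
```

```bash
python3 ck.py
```

```text
t 27.7167 p [ 0.54   -0.2666  0.215 ] L 0.09 F [-0.27 -0.11  1.1 ] tool [ 0.29  0.06 -1.1 ] tilt [ 0.0002 -0.0002]
tq [-0.05  0.09  0.01]
```

Disc contact came at the expected height with about 3 N. Now I'll press the disc down.

Emit:
drive_tool(
  rows=[
    [0, 0, 1, 0, 0, 0, 0.42],
    [0, 0, 2, 0, 0, 0, 0.42],
    [0, 0, 3, 0, 0, 0, 0.42],
    [0, 0, 4, 0, 0, 0, 0.42],
    [0, 0, 5, 0, 0, 0, 0.42],
    [0, 0, 6, 0, 0, 0, 0.42],
    [0, 0, 6, 0, 0, 0, 0.42],
  ],
)

```text
time: 28.45
tool_pos: [0.54, -0.2666, 0.2088]
tcp_rot: [[-0.84, -0.543, 0.0], [-0.543, 0.84, -0.0], [-0.0, -0.0, -1.0]]
wrist_force: [0.7, -0.3, 3.7]
finger_gap: 0.424
gripper_force: 14.9
```

```bash
python3 ck.py
```

```text
t 28.65 p [ 0.54   -0.2666  0.209 ] L 0.084 F [-0.22 -0.17  3.21] tool [ 0.27 -0.02 -3.21] tilt [ 0.0003 -0.0002]
tq [-0.01  0.07 -0.03]
```

Emit:
drive_tool(
  rows=[
    [0, 0, 0.5, 0, 0, 0, 0.42],
    [0, 0, 1, 0, 0, 0, 0.42],
    [0, 0, 1.5, 0, 0, 0, 0.42],
    [0, 0, 2.0, 0, 0, 0, 0.42],
    [0, 0, 2.0, 0, 0, 0, 0.42],
  ],
)

```text
time: 29.22
tool_pos: [0.5402, -0.2666, 0.2075]
tcp_rot: [[-0.84, -0.543, 0.001], [-0.543, 0.84, -0.0], [-0.0, -0.001, -1.0]]
wrist_force: [-0.3, 0.5, 5.6]
finger_gap: 0.42
gripper_force: 15.2
```

```bash
python3 ck.py
```

```text
t 29.4167 p [ 0.5402 -0.2666  0.2074] L 0.0824 F [-0.6   0.84  5.81] tool [ 0.04  1.03 -5.82] tilt [ 0.0007 -0.0004]
tq [-0.18  0.05  0.03]
```

Emit:
drive_tool(
  rows=[
    [0, 0, 0, 0, 0, 0, 0.45],
    [0, 0, 0.2, 0, 0, 0, 0.48],
    [0, 0, 0.4, 0, 0, 0, 0.51],
    [0, 0, 0.6, 0, 0, 0, 0.54],
    [0, 0, 0.8, 0, 0, 0, 0.57],
    [0, 0, 1.0, 0, 0, 0, 0.6],
    [0, 0, 1.2, 0, 0, 0, 0.63],
    [0, 0, 1.2, 0, 0, 0, 0.655],
    [0, 0, 1.2, 0, 0, 0, 0.655],
    [0, 0, 1.2, 0, 0, 0, 0.655],
  ],
)

```text
time: 30.4
tool_pos: [0.5399, -0.2665, 0.2055]
tcp_rot: [[-0.84, -0.543, -0.0], [-0.543, 0.84, 0.0], [0.0, 0.0, -1.0]]
wrist_force: [1.1, -1.4, 4.0]
finger_gap: 0.654
gripper_force: 8.2
```

```bash
python3 ck.py; python3 -c "
from h import *;s=bot.read_state();print(s['finger_gap']*92,s['gripper_force'])"
```

```text
t 30.6 p [ 0.5399 -0.2665  0.2055] L 0.0805 F [ 0.62 -1.37  3.37] tool [ 0.23 -1.48 -3.37] tilt [-0.0001  0.0001]
tq [ 0.46 -0.03 -0.05]
60.57237484778074 8.235888630151749
```

Emit:
drive_tool(
  rows=[
    [0, 0, -1, 0, 0, 0, 0.66],
    [0, 0, -2, 0, 0, 0, 0.66],
    [0, 0, -3, 0, 0, 0, 0.66],
    [0, 0, -4, 0, 0, 0, 0.66],
    [0, 0, -5, 0, 0, 0, 0.66],
    [0, 0, -6, 0, 0, 0, 0.66],
    [0, 0, -6, 0, 0, 0, 0.66],
  ],
)

```text
time: 31.33
tool_pos: [0.5394, -0.266, 0.2107]
tcp_rot: [[-0.84, -0.543, -0.002], [-0.543, 0.84, 0.002], [0.001, 0.002, -1.0]]
wrist_force: [0.0, 0.2, -1.9]
finger_gap: 0.663
gripper_force: 7.9
```

```bash
python3 ck.py
```

```text
t 31.5333 p [ 0.5395 -0.2661  0.2109] L 0.0859 F [-0.    0.08 -1.65] tool [-0.04  0.06  1.65] tilt [-0.0014  0.0013]
tq [-0.07 -0.    0.02]Traceback (most recent call last):
  File "ck.py", line 4, in <module>
    print('tq',np.round(R.T@np.array(bot.read_state()['wrist_torque']),2));im,_=grab('side',3);g=im.max(-1).astype(int)
                                                                                ~~~~^^^^^^^^^^
  File "h.py", line 18, in grab
    I=[bot.get_image(n) for _ in range(k)]
       ~~~~~~~~~~~~~^^^
ValueError: 200 camera calls are used up
```

Camera calls are used up, so I'll go on with force and pose readings. I'll withdraw fully.

Emit:
drive_tool(
  rows=[
    [0, 0, -2, 0, 0, 0, 0.663],
    [0, 0, -4, 0, 0, 0, 0.663],
    [0, 0, -6, 0, 0, 0, 0.663],
    [0, 0, -8, 0, 0, 0, 0.663],
    [0, 0, -10, 0, 0, 0, 0.663],
    [0, 0, -10, 0, 0, 0, 0.663],
    [0, 0, -10, 0, 0, 0, 0.663],
  ],
)

```text
time: 32.17
tool_pos: [0.54, -0.2666, 0.2219]
tcp_rot: [[-0.84, -0.543, 0.0], [-0.543, 0.84, -0.0], [-0.0, -0.0, -1.0]]
wrist_force: [0.7, 0.2, -1.5]
finger_gap: 0.662
gripper_force: 8.0
```

```bash
python3 -c "
from h import *
to(.5047,.2884,.2604,98.56)"
```

```text
t 32.17 shift [-271.86  485.17  -38.71] rot [-2.000e-02  1.000e-02  2.435e+01] F [ 0.67  0.16 -1.5 ] p [ 0.54   -0.2666  0.2219] ang 122.91 gap 60.9 8.0
```

Emit:
drive_tool(
  rows=[
    [0, 0, -15, 0, 0, 0, 0.663],
    [0, 0, -35, 0, 0, 0, 0.663],
    [-10, 18, -39, 0, 0, 1, 0.663],
    [-26, 46, -39, 0, 0, 2.5, 0.663],
    [-43, 77, -39, 0, 0, 4, 0.663],
    [-60, 107, -39, 0, 0, 6, 0.663],
    [-77, 137, -39, 0, 0, 8, 0.663],
    [-94, 168, -39, 0, 0, 9.5, 0.663],
    [-111, 198, -39, 0, 0, 11, 0.663],
    [-128, 228, -39, 0, 0, 12.5, 0.663],
    [-145, 259, -39, 0, 0, 14, 0.663],
    [-162, 289, -39, 0, 0, 16, 0.663],
    [-179, 319, -39, 0, 0, 18, 0.663],
    [-196, 350, -39, 0, 0, 20, 0.663],
    [-213, 380, -39, 0, 0, 22, 0.663],
    [-230, 410, -39, 0, 0, 24.35, 0.663],
    [-247, 441, -39, 0, 0, 24.35, 0.663],
    [-260, 464, -30, 0, 0, 24.35, 0.663],
    [-269, 480, -15, 0, 0, 24.35, 0.663],
    [-271.9, 485.2, 0, 0, 0, 24.35, 0.663],
  ],
)

```text
time: 33.83
tool_pos: [0.5043, 0.2915, 0.2216]
tcp_rot: [[-0.988, -0.152, 0.001], [-0.152, 0.988, 0.001], [-0.002, 0.001, -1.0]]
wrist_force: [-0.0, -0.6, -2.0]
finger_gap: 0.662
gripper_force: 7.9
```

Emit:
drive_tool(
  rows=[
    [0, 0, 0, 0, 0, 0, 0.663],
    [0, 0, 0, 0, 0, 0, 0.663],
    [0, 0, 0, 0, 0, 0, 0.663],
    [0, 0, 0, 0, 0, 0, 0.663],
    [0, 0, 0, 0, 0, 0, 0.663],
    [0, 0, 0, 0, 0, 0, 0.663],
  ],
)

```text
time: 34.33
tool_pos: [0.5052, 0.2881, 0.2226]
tcp_rot: [[-0.989, -0.148, 0.002], [-0.148, 0.989, 0.0], [-0.002, 0.0, -1.0]]
wrist_force: [-0.3, -0.4, -1.0]
finger_gap: 0.666
gripper_force: 7.9
```

```bash
python3 -c "
from h import *
to(.5047,.2884,.137,98.56)"
```

```text
t 34.33 shift [ 0.63  0.4  85.58] rot [ 0.01  0.09 -0.06] F [-0.26 -0.35 -0.97] p [0.5052 0.2881 0.2226] ang 98.5 gap 61.2 7.9
```

Emit:
drive_tool(
  rows=[
    [0.4, 0.3, 10, 0, 0, 0, 0.663],
    [0.4, 0.3, 22, 0, 0, 0, 0.663],
    [0.4, 0.3, 36, 0, 0, 0, 0.663],
    [0.4, 0.3, 50, 0, 0, 0, 0.663],
    [0.4, 0.3, 64, 0, 0, 0, 0.663],
    [0.4, 0.3, 75, 0, 0, 0, 0.663],
    [0.4, 0.3, 82, 0, 0, 0, 0.663],
    [0.4, 0.3, 85, 0, 0, 0, 0.663],
    [0.4, 0.3, 86, 0, 0, 0, 0.663],
    [0.4, 0.3, 86, 0, 0, 0, 0.663],
    [0.4, 0.3, 86, 0, 0, 0, 0.663],
  ],
)

```text
time: 35.25
tool_pos: [0.5047, 0.289, 0.1364]
tcp_rot: [[-0.989, -0.149, 0.001], [-0.149, 0.989, 0.0], [-0.001, 0.0, -1.0]]
wrist_force: [-0.3, 0.7, -1.4]
finger_gap: 0.66
gripper_force: 7.9
```

Emit:
drive_tool(
  rows=[
    [0, -0.5, 0.8, 0, 0, 0, 0.663],
    [0, -0.5, 1.6, 0, 0, 0, 0.663],
    [0, -0.5, 2.4, 0, 0, 0, 0.663],
    [0, -0.5, 3.2, 0, 0, 0, 0.663],
    [0, -0.5, 3.6, 0, 0, 0, 0.663],
    [0, -0.5, 3.6, 0, 0, 0, 0.663],
    [0, -0.5, 3.6, 0, 0, 0, 0.663],
  ],
)

```text
time: 35.83
tool_pos: [0.5046, 0.2884, 0.1327]
tcp_rot: [[-0.989, -0.149, 0.001], [-0.149, 0.989, 0.0], [-0.001, 0.0, -1.0]]
wrist_force: [-1.6, -0.5, 4.3]
finger_gap: 0.666
gripper_force: 9.6
```

Seated as at the grip, with the same height and force. I'll release slowly and retreat.

Emit:
drive_tool(
  rows=[
    [0, 0, -0.3, 0, 0, 0, 0.68],
    [0, 0, -0.5, 0, 0, 0, 0.7],
    [0, 0, -0.5, 0, 0, 0, 0.72],
    [0, 0, -0.5, 0, 0, 0, 0.78],
    [0, 0, -0.5, 0, 0, 0, 0.9],
    [0, 0, -0.5, 0, 0, 0, 1],
    [0, 0, -0.5, 0, 0, 0, 1],
    [0, 0, -0.5, 0, 0, 0, 1],
    [0, 0, -0.5, 0, 0, 0, 1],
  ],
)

```text
time: 36.58
tool_pos: [0.5043, 0.2883, 0.1325]
tcp_rot: [[-0.989, -0.149, 0.0], [-0.149, 0.989, -0.0], [-0.0, -0.0, -1.0]]
wrist_force: [0.2, 0.1, -0.6]
finger_gap: 0.999
gripper_force: 0.0
```

Emit:
drive_tool(
  rows=[
    [0, 0, -10, 0, 0, 0, 1],
    [0, 0, -30, 0, 0, 0, 1],
    [0, 0, -60, 0, 0, 0, 1],
    [0, 0, -90, 0, 0, 0, 1],
    [0, 0, -120, 0, 0, 0, 1],
    [0, 0, -130, 0, 0, 0, 1],
    [0, 0, -130, 0, 0, 0, 1],
    [0, 0, -130, 0, 0, 0, 1],
    [0, 0, -130, 0, 0, 0, 1],
  ],
)

```text
time: 37.33
tool_pos: [0.5032, 0.2879, 0.2603]
tcp_rot: [[-0.989, -0.149, -0.003], [-0.149, 0.989, -0.001], [0.004, -0.001, -1.0]]
wrist_force: [-0.2, 0.9, -0.7]
finger_gap: 0.999
gripper_force: 0.0
```

```bash
python3 -c "
from rig import bot
print(bot.close_job())"
```

```text
the job is handed in; nothing more can be done
None
```

The ring should be in the column's groove holding the disc down, and the pliers are back upright in their stand; I handed the job in at about 37 s. I judged both end states from force and height readings because the camera calls had run out, and I have no verdict back.

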